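# Load and clamp the soil-jar shaker

### The arm

A 7-joint arm with a two-finger parallel gripper is mounted at the origin on the work surface. World frame = base frame: x ahead of the robot, y to its left, z up, the work surface at z = 0. Lengths are in mm, angles in rad, forces in N, time in s.
With the tool pointing down it reaches from about 350 to 900 mm from the base axis. Payload 8.1 kg.
Tool frame: the origin (TCP) lies at the very end of the fingers, on their centre line; the grasp point (between the pads) lies 19 mm behind it; z points along the fingers, y is the direction in which the jaws open and shut (so a half turn about z gives the same grasp; the last joint's range is limited). The gripper opens to 85 mm and grips with 20 to 120 N. Pads are 22 mm wide; open, the fingers measure 114 mm over their backs; the gripper's body (76 mm by 85 mm) begins 54 mm behind the grasp point. The pads swing forward as they close: fully open they stand 13 mm farther back than shut.
Start: joints at [-0.103, 0.434, 0.025, 1.573, -0.012, 1.134, -0.075], TCP at [625.013, -0.027, 231.323] pointing down, gripper open.
Joint ranges: [-2.62, 2.62], [-0.44, 2.09], [-1.27, 1.32], [0.08, 2.57], [-1.32, 4.46], [0.12, 2], [-2.74, 2.74]. Speed limits (rad/s): [2.22, 2.22, 3.01, 3.01, 3.14, 3.14, 3.14].

### API

Orientations are given as a unit quaternion [x, y, z, w].
In Python, from plant import r, eyes gives the robot as it stands.
- The arm moves only by the tool send_rows, never from a script. Its argument "rows" is a list of rows, each an object of numbers: "tx", "ty", "tz": the shift along the tool's x, y, z each as a share of 10 cm, from -1 to 1; "roll": the turn about the tool's z as a share of pi rad, from -1 to 1. In form: [{"tx": .., "ty": .., "tz": .., "roll": ..}, ...]. A call has 1 to 10 rows; each row is the pose to reach, as a shift and turn from the pose commanded when the call began, along the tool's axes at that moment, turning the shorter way round; what a row does not reach only later rows make up. A row lasts 1/10 s, in which the tool goes at most 50 mm and 8.59 degrees, less where a joint would pass 70% of its speed; a pose out of reach is approached as far as the arm can. A call with a number of a shift or a turn outside -1 to 1 is refused whole. A call with a gripper value outside its range is refused whole. "claw" is the opening, from 0 (shut) to 1 (fully open), set as the call begins (left out, the last holds). The fingers move at their own pace and stop on an object; "newtons" is the grip in N (left out, the last holds). Time passes only in rows, so rows that repeat a pose let the fingers close. It gives the time, the measured TCP pose, the force and the opening at its end, in the units of the state.
- r.get_obs(): the state, without advancing time (a new reading comes with each control period).
- eyes.capture(name): name is "scene" or "side" or "wrist"; returns a dict with "color" (480x640x3 uint8, blue, green, red), "depth" (480x640 float32, mm along the optical axis (not along the pixel's ray), 0 where there is no reading), "fov_y" (degrees; the focal length in pixels is half the picture's height over the tangent of half this angle, whatever the lens; pixels are square), "cx", "cy" (the principal point, pixels), "view" (4x4, takes a point from world to camera coordinates); the wrist camera has in their place "hand_eye" (4x4, takes a point from camera to tool coordinates, whose origin is the TCP and whose axes are the flange's). Camera axes: x right, y down, z forward; pixel columns grow to the right and rows downward; lengths in mm; the calibration is good to about 2 mm. The wrist camera is an equidistant fisheye: a pixel r from the principal point sees the ray r / f radians off the axis. A picture is of the moment at which its call begins: read the wrist's pose just before it.
- r.close_job(): hands the job in, once; it reports no verdict.
The state is a dict: "t": time; "q": joint angles; "qvel": joint speeds; "joint_torque": joint torques, N m; "ee_pos": TCP position; "tcp_rot": TCP orientation; "ft_force": force on the tool from outside, world axes, zero at the start; "torque": the same for the moment, N m; "gripper_width": finger opening in mm.
Only numpy, scipy, OpenCV 4.12 (cv2) and the standard library are available. Lean on these libraries where they do the work, as an engineer would, in place of code of your own. Each camera call takes 0.05 s, during which the arm holds its last target. There are 200 camera calls.

### The job

Get the bench shaker ready to run: first lock its platform by sliding the red-knobbed bolt fully into its keeper, then stand every soil jar from the green tray upright in a pocket of its own. Lower the clear hold-down plate over the stud onto its shoulder, set the dark steel hex nut on the stud, back it off anticlockwise until the thread drops in, and turn it down clockwise until it sits on the plate's blue hub. Leave the other things on the bench undisturbed.

Things in the scene. Friction and masses are not known exactly. Their poses are not given: they have to be found in the camera images.
- shaker: White laboratory shaker fixed to the bench, 220 (x) x 262 (y) mm; origin on the stud's axis at bench level, z up, its own x along the lock bolt's slide. The aluminium platform on it is 200 x 200 mm centred on the stud, its top 50 mm above the bench; in its middle a steel collar carries the upright stud.
- shoulder (a point): Top of the steel collar (52 mm in diameter) round the stud's foot, the shoulder that the plate lies on, 115 mm above the bench; the point is on the stud's axis.
- stud_tip (a point): Tip of the fixed upright steel stud, 184 mm above the bench, on its axis. Core 26 mm in diameter, tapering over the last 10 mm to 15 mm. Thread 36 mm outside diameter, right-handed, very coarse, three equal starts: a nut sinks 27 mm per clockwise turn (seen from above), with 2 mm of axial play. The thread's angle is hidden: this point's own yaw says nothing of it.
- thread_top (a point): Blunt upper ends of the thread, 16 mm below the tip, on the axis. Each start has a flat land with an 8 mm stop at its clockwise end, so a nut just set on mostly rests on the lands and jams if turned clockwise. Turned anticlockwise (up to 1/3 turn) its lugs drop 8 to 10 mm into gaps that leave them some 18 degrees of play, and meet a stop there; from there it threads on clockwise.
- pocket0 (a point): Centre of the floor of one round pocket on the platform (50 mm above the bench; 76 mm from the stud's axis, the four pockets 90 degrees apart). Inside diameter 62 mm, rim 10 mm high. Any jar may go in any pocket.
- pocket1 (a point): Centre of the floor of one round pocket on the platform (50 mm above the bench; 76 mm from the stud's axis, the four pockets 90 degrees apart). Inside diameter 62 mm, rim 10 mm high. Any jar may go in any pocket.
- pocket2 (a point): Centre of the floor of one round pocket on the platform (50 mm above the bench; 76 mm from the stud's axis, the four pockets 90 degrees apart). Inside diameter 62 mm, rim 10 mm high. Any jar may go in any pocket.
- pocket3 (a point): Centre of the floor of one round pocket on the platform (50 mm above the bench; 76 mm from the stud's axis, the four pockets 90 degrees apart). Inside diameter 62 mm, rim 10 mm high. Any jar may go in any pocket.
- bolt (a joint): Slide of the lock bolt in m: 0 = fully withdrawn, 0.055 = fully home in the red keeper, growing along the shaker's +x (away from the robot). Starts withdrawn or nearly so; moves against about 3 N of friction and stays where it is left.
- bolt_knob (a point): Grip point on the bolt's red upright knob (14 mm in diameter, standing up to 101 mm above the bench; this point 86 mm above the bench; the bolt's other parts, strap and keeper end 66 mm above the bench or lower). It stands on the shaker's right-hand strip, 128 mm from the stud's axis towards the shaker's -y, and moves along the shaker's x.
- jar0_mid (a point): Centre of a closed soil jar (glass with an orange cap, may be absent): upright cylinder 56 mm in diameter, 62 mm high, 150 g; this point is 31 mm above its underside.
- jar1_mid (a point): Centre of a closed soil jar (glass with an orange cap, may be absent): upright cylinder 56 mm in diameter, 62 mm high, 150 g; this point is 31 mm above its underside.
- jar2_mid (a point): Centre of a closed soil jar (glass with an orange cap, may be absent): upright cylinder 56 mm in diameter, 62 mm high, 150 g; this point is 31 mm above its underside.
- jar3_mid (a point): Centre of a closed soil jar (glass with an orange cap, may be absent): upright cylinder 56 mm in diameter, 62 mm high, 150 g; this point is 31 mm above its underside.
- tray: Green shallow tray fixed to the bench, 212 x 212 mm, floor 4 to 5 mm thick, rim 14 mm high, where the jars stand at first; origin under its centre.
- hub_mid (a point): Middle of the hub of the clear hold-down plate: sheet 140 x 140 x 6 mm edged in blue, with an upright blue hub in its middle (ring 56 mm outside, 42 mm hole right through, 26 mm high above the sheet), 220 g. Point on the hub's axis, 19 mm above the plate's underside, 13 mm below the hub's top. Any yaw will do. On the shoulder it is 134 mm above the bench; the sheet clears the jars by 3 mm.
- nut_mid (a point): Centre of the dark steel hex nut: 54 mm across flats, 36 mm high, bore 38 mm with 3 inward lugs near its underside (28 mm between them), 350 g. z up the bore; flats face its own x and every 60 degrees on. Height of this point above the bench: on the hub 165 mm; on the lands about 181 (189 on the stops); dropped in 171 to 174; then 80 to 105 degrees clockwise bring it to the hub, 25 more jam it.
- dishes: Bystander: stack of culture dishes, 88 mm in diameter, 84 mm high; origin under its centre.
- media: Bystander: glass bottle with a blue cap, 72 mm in diameter, 150 mm high; origin under its centre.
- beaker: Bystander: glass beaker, 70 mm in diameter, 100 mm high; origin under its centre.

How it is judged:
By the outcome, as a careful person would: the job done as asked, in the order asked, and still so for the second after the job is handed in, with the robot touching nothing.
Of jar0, jar1, jar2, jar3 only 3 to 4 are there at a start; the rules pass over those that are not, and their reading is None.
At some moment in a run one of jar0, jar1, jar2, jar3, nut may be knocked a few centimetres aside while the robot is not near it.
Once in a run the grip may slacken for a moment while it holds something.
It also fails if it takes over 210 s, if anything falls off the work surface, if the arm or the gripper's body presses on something with over 40 N, if the wrist force passes 120 N, or if a joint passes its speed limit or range.

## Working session

There is one attempt and no reset: what is moved stays moved. The work goes in short steps, Python scripts to look and compute and a tool call to move; the robot and the scene stay as the last step left them, time stands still between calls to the robot, and variables do not carry over. Pictures are saved under pics/ and viewed, about 12 in all and at most 16, crops included, and the job is handed in when it is done.

Besides the shell and the picture viewer there is one more tool, called as name(argument=value, ...) on one line, values as JSON. send_rows: Moves the arm, as the interface text tells. Shift numbers are shares of 10 cm and turn numbers shares of pi rad, none past 1 either way. Its arguments: {"type":"object","properties":{"rows":{"type":"array"},"claw":{"type":"number"},"newtons":{"type":"number"}},"required":["rows"]}

```bash
ls; mkdir -p pics; cat > h.py <<'E'
import numpy as np, cv2
from plant import r, eyes
from scipy.spatial.transform import Rotation as R
def cap(n):
    o=r.get_obs(); c=eyes.capture(n)
    c['f']=240/np.tan(np.radians(c['fov_y'])/2)
    if n=='wrist':
        T=np.eye(4); T[:3,:3]=R.from_quat(o['tcp_rot']).as_matrix(); T[:3,3]=o['ee_pos']
        c['T']=T@np.array(c['hand_eye'])
    else: c['T']=np.linalg.inv(np.array(c['view']))
    c['n']=n; return c
def rays(c,uv):
    uv=np.atleast_2d(np.asarray(uv,float)); d=(uv-[c['cx'],c['cy']])/c['f']
    if c['n']=='wrist':
        th=np.linalg.norm(d,axis=1,keepdims=True); s=np.where(th>1e-9,np.sin(th)/np.maximum(th,1e-9),1)
        v=np.hstack([d*s,np.cos(th)])
    else: v=np.hstack([d,np.ones((len(d),1))])
    return v@c['T'][:3,:3].T
def onz(c,uv,z):
    v=rays(c,uv); o=c['T'][:3,3]
    return o+v*((z-o[2])/v[:,2])[:,None]
def cloud(c):
    vv,uu=np.mgrid[:480,:640]; v=rays(c,np.c_[uu.ravel(),vv.ravel()])
    zc=v@c['T'][:3,2]; P=c['T'][:3,3]+v*(c['depth'].ravel()/np.where(abs(zc)<.05,np.nan,zc))[:,None]
    P[c['depth'].ravel()==0]=np.nan
    return P.reshape(480,640,3)
def pix(c,p):
    q=(np.atleast_2d(p)-c['T'][:3,3])@c['T'][:3,:3]
    if c['n']=='wrist':
        rr=np.linalg.norm(q[:,:2],axis=1); th=np.arctan2(rr,q[:,2]); d=q[:,:2]*(th/np.maximum(rr,1e-9))[:,None]
    else: d=q[:,:2]/q[:,2:]
    return d*c['f']+[c['cx'],c['cy']]
def tgt(p,yaw=None):
    """print move numbers from current pose to world p (mm) """
    o=r.get_obs(); M=R.from_quat(o['tcp_rot']).as_matrix()
    d=M.T@(np.asarray(p)-o['ee_pos'])/100
    print('tool shift',d.round(3))
E
python3 - <<'E'
from h import *
o=r.get_obs(); print({k:np.round(v,3) for k,v in o.items()}); print(R.from_quat(o['tcp_rot']).as_matrix().round(3))
for n in ['scene','side','wrist']:
    c=cap(n); cv2.imwrite(f'pics/{n}0.png',c['color']); print(n,c['T'].round(2).tolist(),c['fov_y'],c['cx'],c['cy'],(c['depth']>0).mean())
    np.savez(f'{n}0.npz',**{k:v for k,v in c.items()})
E
```

```text
pics
{'t': np.float64(0.0), 'q': array([-0.103,  0.435,  0.025,  1.574, -0.012,  1.134, -0.075]), 'qvel': array([ 0.001, -0.   ,  0.001, -0.001,  0.001,  0.003, -0.   ]), 'joint_torque': array([ 0.0000e+00, -6.7046e+01,  1.0250e+00, -3.1620e+01,  1.6000e-02,
        1.3000e-02, -0.0000e+00]), 'ee_pos': array([ 6.24485e+02, -5.60000e-02,  2.30524e+02]), 'tcp_rot': array([ 0.707,  0.707, -0.001, -0.001]), 'ft_force': array([-0.11 , -0.346, -0.108]), 'torque': array([ 0.008, -0.02 , -0.004]), 'gripper_width': np.float64(85.457)}
[[ 0.     1.    -0.002]
 [ 1.    -0.    -0.   ]
 [-0.    -0.002 -1.   ]]
scene [[0.73, 0.58, -0.36, 951.41], [0.68, -0.62, 0.39, -406.02], [0.0, -0.53, -0.85, 1022.49], [0.0, 0.0, 0.0, 1.0]] 55.72555722757818 317.01296757029 235.73923760998477 0.995927734375
side [[-0.76, -0.36, 0.55, -196.08], [-0.66, 0.41, -0.63, 907.18], [0.01, -0.83, -0.55, 929.14], [0.0, 0.0, 0.0, 1.0]] 43.30969420465998 319.65536494419155 231.02782703278052 0.99603515625
wrist [[1.0, -0.0, -0.0, 624.29], [-0.0, -0.96, -0.27, 69.28], [-0.0, 0.27, -0.96, 373.77], [0.0, 0.0, 0.0, 1.0]] 65.70646984690485 317.5405438250788 237.93969074865703 0.9877018229166666
```

View pics/scene0.png

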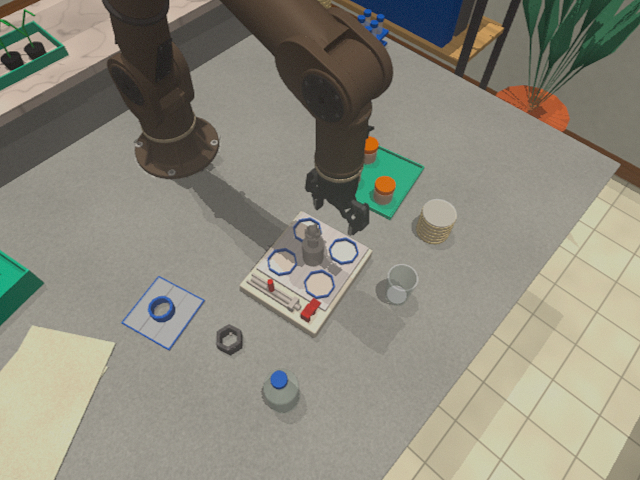

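View pics/side0.png

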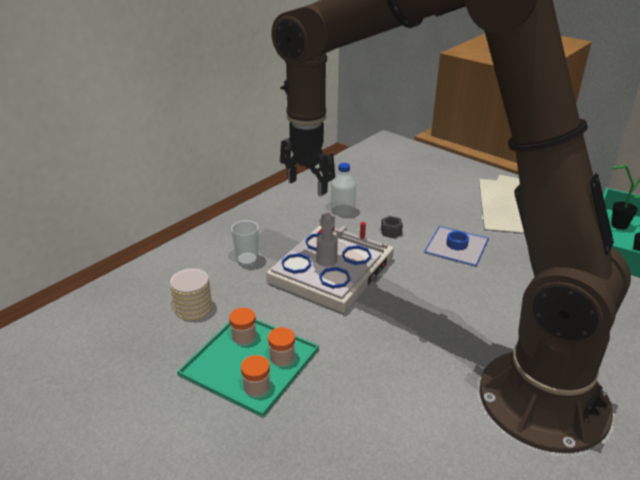

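```bash
cat > m.py <<'E'
from h import *
def blobs(c,lo,hi,amin=25,close=0):
    h=cv2.cvtColor(c['color'],cv2.COLOR_BGR2HSV); m=cv2.inRange(h,lo,hi)
    if close: m=cv2.morphologyEx(m,cv2.MORPH_CLOSE,np.ones((close,close)))
    n,l,s,ce=cv2.connectedComponentsWithStats(m)
    return [(ce[i].round(1),s[i].tolist(),l==i) for i in range(1,n) if s[i][4]>=amin]
E
python3 - <<'E'
from m import *
ld=lambda n:{k:(v.item() if v.ndim==0 else v) for k,v in np.load(f'{n}0.npz').items()}
for n in ['scene','side']:
    c=ld(n); P=cloud(c)
    for nm,lo,hi in [('orange',(5,180,150),(16,255,255)),('red',(0,150,80),(4,255,255)),('blue',(105,100,60),(130,255,255)),('green',(70,120,60),(90,255,255)),('dark',(0,0,0),(180,90,75))]:
        print(n,nm)
        for ce,s,m in blobs(c,lo,hi,30):
            Q=P[m]; print('  ',ce,s,'med',np.nanmedian(Q,axis=0).round(0),'ztop',np.nanpercentile(Q[:,2],95).round(0))
E
```

```text
scene orange
   [519.4  92.6] [510, 86, 18, 19, 140] med [ 508. 1418. -390.] ztop -383.0
   [506.8  96.4] [498, 90, 20, 15, 77] med [ 477. 1357. -390.] ztop -384.0
   [555.6 112.5] [540, 95, 29, 36, 483] med [ 692. 1417. -390.] ztop -383.0
   [370.8 143.8] [365, 137, 13, 14, 147] med [455. 355.  66.] ztop 71.0
   [384.8 183.9] [375, 176, 20, 16, 250] med [572. 269.  66.] ztop 69.0
scene red
   [310.2 308.2] [301, 299, 19, 19, 180] med [ 669. -124.   65.] ztop 68.0
scene blue
   [415.9  16.4] [351, 0, 112, 48, 3077] med [  80. 1204. -125.] ztop 111.0
   [382.2  35.6] [376, 28, 13, 18, 106] med [151. 788.  54.] ztop 72.0
   [307.3 221.5] [294, 218, 27, 11, 61] med [494.  51.  58.] ztop 60.0
   [342.8 250.2] [329, 238, 29, 26, 133] med [620.  43.  58.] ztop 62.0
   [279.3 252.3] [268, 249, 27, 12, 51] med [506. -65.  58.] ztop 63.0
   [282.9 271. ] [269, 263, 28, 13, 60] med [ 559. -102.   58.] ztop 62.0
   [319.3 283.9] [305, 270, 30, 29, 131] med [642. -62.  58.] ztop 62.0
   [164.6 314.5] [121, 276, 84, 74, 273] med [ 420. -357.    6.] ztop 9.0
   [160.9 308.5] [148, 296, 27, 26, 348
[... 2405 characters left out ...]
 med [  76. -711.   27.] ztop 69.0
   [242.6 367.5] [178, 320, 140, 97, 5145] med [518. 347.   3.] ztop 12.0
side dark
   [509.5 211.4] [272, 0, 359, 453, 42346] med [ 59.  36. 409.] ztop 689.0
   [513.4  10.6] [504, 5, 18, 10, 60] med [186.  39. 715.] ztop 721.0
   [513.3  54.7] [510, 46, 9, 18, 58] med [175.  36. 652.] ztop 664.0
   [307.3 153.8] [280, 121, 55, 74, 2193] med [600.  14. 336.] ztop 402.0
   [622.6 214.4] [613, 202, 24, 26, 437] med [  99. -717.   57.] ztop 67.0
   [391.4 227.2] [381, 217, 21, 21, 355] med [ 567. -277.   22.] ztop 35.0
   [637.4 241.4] [635, 234, 5, 16, 62] med [  24. -593.   62.] ztop 67.0
   [376. 273.] [367, 258, 20, 28, 160] med [475. -80.  24.] ztop 34.0
```

View pics/wrist0.png

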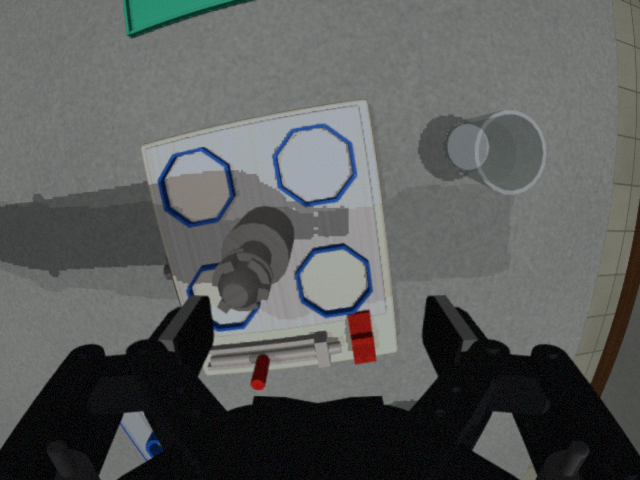

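```bash
python3 - <<'E'
from m import *
ld=lambda n:{k:(v.item() if v.ndim==0 else v) for k,v in np.load(f'{n}0.npz').items()}
def circ(Q):
    A=np.c_[2*Q[:,:2],np.ones(len(Q))]; s=np.linalg.lstsq(A,(Q[:,:2]**2).sum(1),rcond=None)[0]
    return s[:2],np.sqrt(s[2]+s[0]**2+s[1]**2)
for n in ['wrist','side','scene']:
    c=ld(n); C=[]
    for ce,s,m in blobs(c,(105,100,60),(130,255,255),80):
        vv,uu=np.nonzero(m); Q=onz(c,np.c_[uu,vv],60); k,rad=circ(Q)
        if 25<rad<42: C.append(k); print(n,ce,k.round(1),round(rad,1))
    if len(C)==4: 
        C=np.array(C); m0=C.mean(0); d=C-m0; a=np.degrees(np.arctan2(d[:,1],d[:,0])); print('centre',m0.round(1),'r',np.hypot(*d.T).round(1),'ang',a.round(1))
c=ld('wrist')
for ce,s,m in blobs(c,(0,150,60),(6,255,255),80):
    print('red',ce,s,cloud(c)[m].mean(0))
    vv,uu=np.nonzero(m); 
    # far-from-nadir end = knob top
    print(onz(c,[[uu[vv==vv.max()].mean(),vv.max()-4]],101).round(1), onz(c,[ce],86).round(1))
s=ld('side'); 
for uv in [(241.8,316.3),(281.1,336.8),(254.7,365.8)]: print('cap',onz(s,[uv],62).round(1))
print('nut side',onz(s,[(391.4,227.2)],20).round(1)); print('hub side',onz(s,[(457.3,239.6)],20).round(1))
print('knob side',onz(s,[(362.3,229.2)],86).round(1)); sc=ld('scene')
for uv,z in [((384.8,183.9),62),((229,340),20),((160.9,308.5),22)]: print(onz(sc,[uv],z).round(1))
E
```

```text
wrist [314.3 167.1] [621.4  43.5] 33.1
wrist [196.2 186.7] [515.5  25.7] 33.4
wrist [333.2 281.1] [639.3 -62.2] 33.3
wrist [198.1 277.6] [528.  -75.8] 27.3
wrist [236.1 323.2] [535.2 -84.8] 28.7
side [457.3 239.6] [ 374.4 -294.7] 27.1
side [356.4 255.1] [527.8 -71.3] 34.0
side [296.3 262.8] [616.2  51.5] 33.5
side [334.3 276.7] [510.8  33.7] 33.3
centre [507.3 -70.2] r [260.9  20.5 163.3 104. ] ang [-120.6   -3.1   48.2   88.1]
scene [382.2  35.6] [175.1 776.7] 29.9
scene [342.8 250.2] [623.4  42.4] 33.3
scene [319.3 283.9] [641.1 -63.6] 33.3
red [359.6 323. ] [348, 311, 24, 25, 426] [nan nan nan]
[[652.3 -90.4 101. ]] [[661.2 -91.1  86. ]]
red [363.5 349.5] [352, 336, 24, 28, 537] [nan nan nan]
[[ 658.8 -119.5  101. ]] [[ 666.2 -119.4   86. ]]
red [259.7 374.5] [251, 355, 18, 35, 305] [ 569.41634196 -146.09034045   89.48710554]
[[ 568.5 -150.3  101. ]] [[ 568.7 -149.    86. ]]
cap [[569.9 272.7  62. ]]
cap [[462.7 262.6  62. ]]
cap [[444.9 354.8  62. ]]
nut side [[ 568.1 -282.3   20. ]]
hub side [[ 400.1 -349.3   20. ]]
knob side [[ 562.8 -139.1   86. ]]
[[570.  271.5  62. ]]
[[ 574.7 -292.5   20. ]]
[[ 400.6 -351.6   22. ]]
```

send_rows(rows=[{"tx": -0.4, "ty": -0.2, "tz": 0, "roll": -0.03}, {"tx": -0.8, "ty": -0.4, "tz": 0, "roll": -0.053}, {"tx": -1, "ty": -0.56, "tz": 0, "roll": -0.053}, {"tx": -1, "ty": -0.56, "tz": 0, "roll": -0.053}, {"tx": -1, "ty": -0.56, "tz": 0, "roll": -0.053}], claw=0.5, newtons=30)

```text
t: 0.65
ee_pos: [568.8, -100.3, 231.3]
tcp_rot: [0.646, 0.763, 0.0, -0.0]
ft_force: [0.3, 0.6, 0.5]
gripper_width: 42.8
```

send_rows(rows=[{"tx": -0.25, "ty": -0.04, "tz": 0.3}, {"tx": -0.49, "ty": -0.08, "tz": 0.7}, {"tx": -0.49, "ty": -0.08, "tz": 1}, {"tx": -0.49, "ty": -0.08, "tz": 1}, {"tx": -0.49, "ty": -0.08, "tz": 1}, {"tx": -0.49, "ty": -0.08, "tz": 1}])

```text
schema error: expected keys tx, ty, tz, roll
```

```bash
python3 - <<'E'
from m import *
c=cap('wrist'); cv2.imwrite('pics/w1.png',c['color'])
o=r.get_obs(); print(o['ee_pos'],R.from_quat(o['tcp_rot']).as_matrix().round(3).tolist(),o['q'].round(2))
for ce,s,m in blobs(c,(0,150,60),(6,255,255),80): print(ce,s)
tgt([568.3,-149.7,72])
E
```

```text
[569.28373881 -99.23415102 231.28714643] [[-0.166, 0.986, 0.0], [0.986, 0.166, 0.001], [0.001, 0.0, -1.0]] [ 0.07  0.36  0.01  1.69 -0.    1.09  0.25]
[419.7 256.3] [407, 228, 26, 58, 1249]
[307.6 278.7] [300, 262, 16, 32, 358]
tool shift [-0.497 -0.094  1.593]
```

View pics/w1.png

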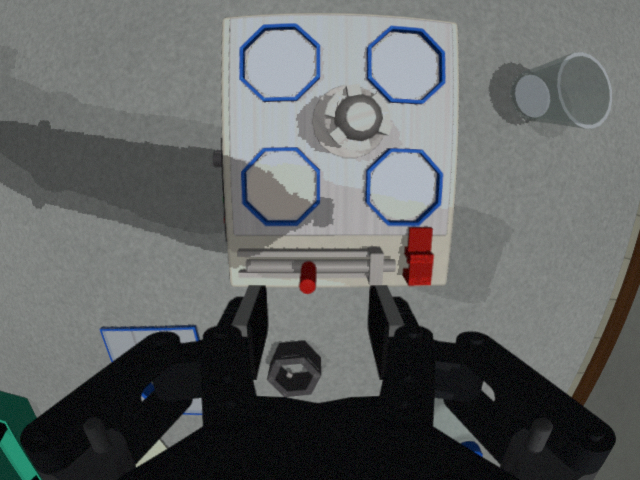

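send_rows(rows=[{"tx": -0.25, "ty": -0.05, "tz": 0.3, "roll": 0}, {"tx": -0.5, "ty": -0.09, "tz": 0.7, "roll": 0}, {"tx": -0.5, "ty": -0.09, "tz": 1, "roll": 0}, {"tx": -0.5, "ty": -0.09, "tz": 1, "roll": 0}, {"tx": -0.5, "ty": -0.09, "tz": 1, "roll": 0}, {"tx": -0.5, "ty": -0.09, "tz": 1, "roll": 0}])

```text
t: 1.3
ee_pos: [570.1, -149.6, 133.1]
tcp_rot: [0.645, 0.764, 0.001, 0.001]
ft_force: [-0.1, 0.8, 0.0]
gripper_width: 42.8
```

```bash
python3 - <<'E'
from m import *
c=cap('wrist')
for ce,s,m in blobs(c,(0,150,60),(6,255,255),80):
    vv,uu=np.nonzero(m); print(ce,s, cloud(c)[m][:4].round(0).tolist(),np.nanmedian(cloud(c)[m],axis=0))
    for z in (101,86): print(z,onz(c,[ce],z).round(1))
    print('bottom-end', onz(c,[[uu[vv>vv.max()-5].mean(),vv.max()-4]],101).round(1))
print(pix(c,[[568.3,-149.7,101],[568.3,-149.7,70]]))
tgt([568.3,-149.7,72])
E
```

```text
[473.4 209.3] [457, 192, 34, 36, 1045] [[652.0, -99.0, 57.0], [653.0, -99.0, 57.0], [654.0, -98.0, 56.0], [654.0, -98.0, 56.0]] [ 664.19001625 -107.72217727   56.67784351]
101 [[ 642.6 -102.4  101. ]]
86 [[ 649.9 -104.2   86. ]]
bottom-end [[ 644.3 -109.4  101. ]]
[475.2 251.5] [458, 229, 36, 46, 1382] [[657.0, -120.0, 64.0], [658.0, -120.0, 65.0], [659.0, -120.0, 65.0], [660.0, -119.0, 66.0]] [ 668.34748939 -132.44545427   66.67140873]
101 [[ 650.1 -124.1  101. ]]
86 [[ 658.1 -127.8   86. ]]
bottom-end [[ 651.5 -134.5  101. ]]
[314.1 264.1] [302, 240, 25, 46, 787] [[565.0, -144.0, 61.0], [566.0, -144.0, 61.0], [566.0, -144.0, 60.0], [567.0, -143.0, 62.0]] [ 567.45627301 -145.91531625  100.528051  ]
101 [[ 567.2 -144.4  101. ]]
86 [[ 568.  -149.8   86. ]]
bottom-end [[ 568.5 -153.5  101. ]]
[[314.54976981 274.11836764]
 [314.76642166 254.64950411]]
tool shift [ 0.005 -0.019  0.613]
```

send_rows(rows=[{"tx": 0, "ty": -0.02, "tz": 0.3, "roll": 0}, {"tx": 0, "ty": -0.02, "tz": 0.6, "roll": 0}, {"tx": 0, "ty": -0.02, "tz": 0.61, "roll": 0}, {"tx": 0, "ty": -0.02, "tz": 0.61, "roll": 0}, {"tx": 0, "ty": -0.02, "tz": 0.61, "roll": 0}])

```text
t: 1.85
ee_pos: [567.9, -151.2, 72.4]
tcp_rot: [0.646, 0.764, 0.001, 0.001]
ft_force: [0.3, -0.6, 0.4]
gripper_width: 42.8
```

send_rows(rows=[{"tx": 0, "ty": 0, "tz": 0, "roll": 0}, {"tx": 0, "ty": 0, "tz": 0, "roll": 0}, {"tx": 0, "ty": 0, "tz": 0, "roll": 0}, {"tx": 0, "ty": 0, "tz": 0, "roll": 0}, {"tx": 0, "ty": 0, "tz": 0, "roll": 0}], claw=0)

```text
t: 2.35
ee_pos: [567.4, -151.3, 71.6]
tcp_rot: [0.646, 0.763, 0.001, 0.001]
ft_force: [-0.9, 1.0, 6.6]
gripper_width: 13.4
```

send_rows(rows=[{"tx": 0, "ty": 0.07, "tz": 0, "roll": 0}, {"tx": 0, "ty": 0.14, "tz": 0, "roll": 0}, {"tx": 0, "ty": 0.21, "tz": 0, "roll": 0}, {"tx": 0, "ty": 0.28, "tz": 0, "roll": 0}, {"tx": 0, "ty": 0.35, "tz": 0, "roll": 0}, {"tx": 0, "ty": 0.41, "tz": 0, "roll": 0}, {"tx": 0, "ty": 0.46, "tz": 0, "roll": 0}, {"tx": 0, "ty": 0.46, "tz": 0, "roll": 0}])

```text
t: 3.15
ee_pos: [613.3, -143.6, 71.7]
tcp_rot: [0.646, 0.763, 0.001, 0.001]
ft_force: [1.1, -0.3, 5.8]
gripper_width: 13.0
```

send_rows(rows=[{"tx": 0, "ty": 0.02, "tz": 0, "roll": 0}, {"tx": 0, "ty": 0.04, "tz": 0, "roll": 0}, {"tx": 0, "ty": 0.06, "tz": 0, "roll": 0}, {"tx": 0, "ty": 0.08, "tz": 0, "roll": 0}, {"tx": 0, "ty": 0.08, "tz": 0, "roll": 0}])

```text
t: 3.65
ee_pos: [618.6, -142.7, 71.6]
tcp_rot: [0.646, 0.763, -0.001, -0.001]
ft_force: [-8.8, -0.6, 12.2]
gripper_width: 12.7
```

send_rows(rows=[{"tx": 0, "ty": 0.015, "tz": 0, "roll": 0}, {"tx": 0, "ty": 0.03, "tz": 0, "roll": 0}, {"tx": 0, "ty": 0.03, "tz": 0, "roll": 0}])

```text
t: 3.95
ee_pos: [618.6, -142.7, 71.5]
tcp_rot: [0.646, 0.763, -0.002, -0.003]
ft_force: [-17.7, -1.1, 16.9]
gripper_width: 13.1
```

send_rows(rows=[{"tx": 0, "ty": -0.04, "tz": 0, "roll": 0}, {"tx": 0, "ty": -0.04, "tz": 0, "roll": 0}, {"tx": 0, "ty": -0.04, "tz": 0, "roll": 0}, {"tx": 0, "ty": -0.04, "tz": -0.2, "roll": 0}, {"tx": 0, "ty": -0.04, "tz": -0.6, "roll": 0}, {"tx": 0, "ty": -0.04, "tz": -1, "roll": 0}, {"tx": 0, "ty": -0.04, "tz": -1, "roll": 0}], claw=0.5)

```text
t: 4.65
ee_pos: [622.5, -142.8, 176.2]
tcp_rot: [0.646, 0.763, 0.003, 0.004]
ft_force: [0.7, 0.1, 0.6]
gripper_width: 43.0
```

```bash
python3 - <<'E'
from m import *
c=cap('wrist'); cv2.imwrite('pics/w2.png',c['color'][150:400,150:600])
c=cap('side')
for ce,s,m in blobs(c,(5,180,150),(16,255,255)): print('cap',ce,onz(c,[ce],62).round(1))
o=r.get_obs(); print(o['ee_pos'].round(1),o['ft_force'].round(1))
E
```

```text
cap [241.8 316.3] [[569.9 272.7  62. ]]
cap [281.  336.7] [[463.  262.5  62. ]]
cap [254.7 365.8] [[444.9 354.8  62. ]]
[ 619.7 -142.3  171.4] [ 0.3 -0.1 -0.4]
```

View pics/w2.png

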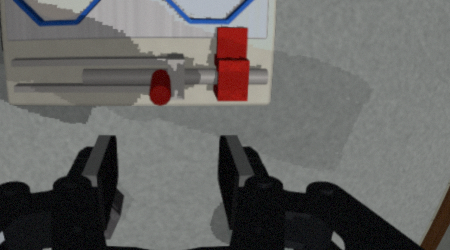

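send_rows(rows=[{"tx": 0, "ty": 0, "tz": -0.4, "roll": 0.03}, {"tx": 0, "ty": 0, "tz": -0.7, "roll": 0.053}, {"tx": 0, "ty": 0, "tz": -0.7, "roll": 0.053}, {"tx": 0, "ty": 0, "tz": -0.7, "roll": 0.053}], claw=1, newtons=50)

```text
t: 5.15
ee_pos: [618.6, -142.2, 239.5]
tcp_rot: [0.707, 0.707, -0.0, -0.0]
ft_force: [-0.2, -0.3, -0.8]
gripper_width: 85.2
```

send_rows(rows=[{"tx": 0.5, "ty": -0.2, "tz": 0, "roll": 0}, {"tx": 1, "ty": -0.4, "tz": 0, "roll": 0}])

```text
t: 5.35
ee_pos: [580.1, -49.7, 237.7]
tcp_rot: [0.708, 0.706, -0.001, -0.001]
ft_force: [-0.4, 1.2, 0.7]
gripper_width: 85.5
```

send_rows(rows=[{"tx": 0.5, "ty": -0.2, "tz": 0, "roll": 0}, {"tx": 1, "ty": -0.4, "tz": 0, "roll": 0}])

```text
t: 5.55
ee_pos: [542.4, 44.9, 238.2]
tcp_rot: [0.707, 0.707, -0.001, -0.001]
ft_force: [0.3, 0.6, 0.3]
gripper_width: 85.5
```

send_rows(rows=[{"tx": 0.5, "ty": -0.2, "tz": 0, "roll": 0}, {"tx": 1, "ty": -0.4, "tz": 0, "roll": 0}])

```text
t: 5.75
ee_pos: [505.2, 137.6, 238.4]
tcp_rot: [0.707, 0.707, -0.001, -0.001]
ft_force: [1.1, 0.5, 0.0]
gripper_width: 85.6
```

send_rows(rows=[{"tx": 0.4, "ty": 0, "tz": 0, "roll": 0}, {"tx": 0.7, "ty": 0, "tz": 0, "roll": 0}, {"tx": 0.7, "ty": 0, "tz": 0, "roll": 0}, {"tx": 0.7, "ty": 0, "tz": 0, "roll": 0}, {"tx": 0.7, "ty": 0, "tz": 0, "roll": 0}])

```text
t: 6.25
ee_pos: [507.1, 204.5, 239.1]
tcp_rot: [0.708, 0.707, -0.001, -0.0]
ft_force: [-0.1, -0.4, -0.1]
gripper_width: 85.4
```

```bash
cat >> m.py <<'E'
def circ(Q):
    A=np.c_[2*Q[:,:2],np.ones(len(Q))]; s=np.linalg.lstsq(A,(Q[:,:2]**2).sum(1),rcond=None)[0]
    return s[:2],np.sqrt(s[2]+s[0]**2+s[1]**2)
def caps(c,z=66.5):
    """cap-top centres: depth-selected orange pixels on the top face"""
    P=cloud(c); out=[]
    for ce,s,m in blobs(c,(3,150,100),(18,255,255),300):
        t=(m&(abs(P[...,2]-z)<4)).astype(np.uint8)
        cn=max(cv2.findContours(t,cv2.RETR_EXTERNAL,cv2.CHAIN_APPROX_NONE)[0],key=len)[:,0]
        q=onz(c,cn,z); k,rad=circ(q); h=cv2.convexHull(q[:,:2].astype(np.float32)); e=cv2.minEnclosingCircle(h)
        out.append((ce,k.round(1),rad.round(1),np.round(e[0],1),round(e[1],1)))
    return out
E
python3 - <<'E'
from m import *
c=cap('wrist'); cv2.imwrite('pics/w3.png',c['color'])
o=r.get_obs(); print(o['ee_pos'].round(1),o['q'].round(2))
for x in caps(c): print(x)
E
```

```text
[507.3 204.5 239.4] [-0.43  0.31 -0.07  1.75  0.02  1.09 -0.51]
(array([245.5,  47.6]), array([445.5, 351.4]), np.float64(26.8), array([445.5, 351.5]), 27.4)
(array([390.8, 140.2]), array([569.5, 269.6]), np.float64(26.9), array([569.5, 269.5]), 27.5)
(array([267. , 151.2]), array([463.5, 259.7]), np.float64(26.8), array([463.6, 259.7]), 27.5)
```

View pics/w3.png

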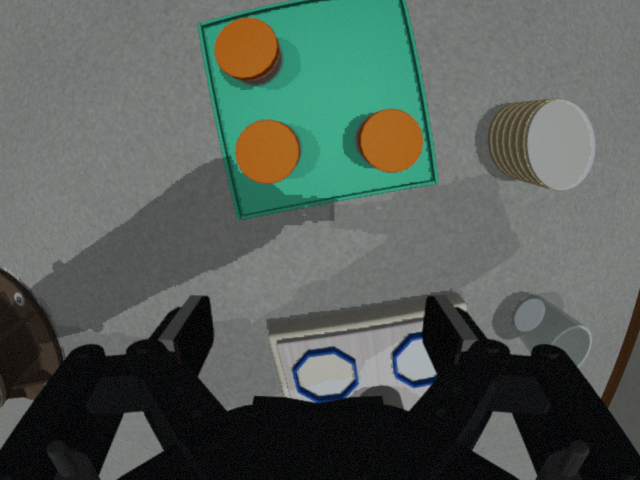

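send_rows(rows=[{"tx": 0.3, "ty": 0.3, "tz": 0.3, "roll": 0.04}, {"tx": 0.65, "ty": 0.62, "tz": 0.6, "roll": 0.08}, {"tx": 0.65, "ty": 0.62, "tz": 1, "roll": 0.13}, {"tx": 0.65, "ty": 0.62, "tz": 1, "roll": 0.18}, {"tx": 0.65, "ty": 0.62, "tz": 1, "roll": 0.197}, {"tx": 0.65, "ty": 0.62, "tz": 1, "roll": 0.197}, {"tx": 0.65, "ty": 0.62, "tz": 1, "roll": 0.197}])

```text
t: 7.0
ee_pos: [569.7, 270.2, 140.4]
tcp_rot: [0.889, 0.459, 0.0, 0.0]
ft_force: [-0.4, 0.5, -1.4]
gripper_width: 85.3
```

```bash
python3 - <<'E'
from m import *
tgt([569.5,269.6,26]); c=cap('wrist')
for x in caps(c): print(x)
E
```

```text
tool shift [-6.000e-03  1.000e-03  1.144e+00]
(array([318.5, 247.1]), array([570.4, 270.1]), np.float64(27.0), array([570.3, 270.2]), 27.5)
(array([105.8, 254. ]), array([446.1, 351.8]), np.float64(27.0), array([445.9, 352. ]), 27.6)
(array([222.2, 347.3]), array([468.4, 253.8]), np.float64(20.3), array([464.8, 258.4]), 27.1)
```

send_rows(rows=[{"tx": 0, "ty": 0, "tz": 0.3, "roll": 0}, {"tx": 0, "ty": 0, "tz": 0.6, "roll": 0}, {"tx": 0, "ty": 0, "tz": 0.85, "roll": 0}, {"tx": 0, "ty": 0, "tz": 1, "roll": 0}])

```text
t: 7.45
ee_pos: [568.7, 270.4, 38.8]
tcp_rot: [0.889, 0.459, -0.001, -0.0]
ft_force: [-0.4, 0.4, -0.1]
gripper_width: 85.6
```

send_rows(rows=[{"tx": 0, "ty": 0, "tz": 0.08, "roll": 0}, {"tx": 0, "ty": 0, "tz": 0.14, "roll": 0}, {"tx": 0, "ty": 0, "tz": 0.14, "roll": 0}])

```text
t: 7.75
ee_pos: [569.5, 271.2, 26.4]
tcp_rot: [0.889, 0.458, 0.0, 0.0]
ft_force: [-0.2, 0.3, -0.1]
gripper_width: 85.2
```

send_rows(rows=[{"tx": 0, "ty": 0, "tz": 0, "roll": 0}, {"tx": 0, "ty": 0, "tz": 0, "roll": 0}, {"tx": 0, "ty": 0, "tz": 0, "roll": 0}, {"tx": 0, "ty": 0, "tz": 0, "roll": 0}, {"tx": 0, "ty": 0, "tz": 0, "roll": 0}], claw=0)

```text
t: 8.25
ee_pos: [570.1, 271.5, 27.5]
tcp_rot: [0.889, 0.458, 0.001, 0.0]
ft_force: [-0.6, -1.2, 5.6]
gripper_width: 55.0
```

send_rows(rows=[{"tx": 0, "ty": 0, "tz": -0.2, "roll": 0}, {"tx": 0, "ty": 0, "tz": -0.5, "roll": 0}, {"tx": 0, "ty": 0, "tz": -0.8, "roll": 0}, {"tx": 0, "ty": 0, "tz": -1, "roll": 0}, {"tx": 0, "ty": 0, "tz": -1, "roll": 0}])

```text
t: 8.75
ee_pos: [571.1, 272.1, 129.7]
tcp_rot: [0.889, 0.458, 0.003, -0.0]
ft_force: [0.9, 0.1, -0.9]
gripper_width: 54.6
```

```bash
python3 - <<'E'
from m import *
o=r.get_obs();print(o['gripper_width'],o['ft_force'],o['ee_pos']); tgt([621.4,43.5,73])
E
```

```text
54.55855569406389 [ 0.93999255  0.10765713 -0.890348  ] [571.07920882 272.10121447 129.71302755]
tool shift [-1.573  1.735  0.563]
```

send_rows(rows=[{"tx": -0.15, "ty": 0.15, "tz": 0, "roll": 0}, {"tx": -0.4, "ty": 0.4, "tz": 0, "roll": 0}, {"tx": -0.65, "ty": 0.7, "tz": 0, "roll": 0}, {"tx": -0.8, "ty": 0.9, "tz": 0, "roll": 0}])

```text
t: 9.15
ee_pos: [596.1, 150.0, 125.2]
tcp_rot: [0.889, 0.457, -0.001, 0.001]
ft_force: [0.1, -0.7, -0.4]
gripper_width: 55.2
```

send_rows(rows=[{"tx": -0.25, "ty": 0.3, "tz": 0, "roll": 0}, {"tx": -0.5, "ty": 0.6, "tz": 0, "roll": 0}, {"tx": -0.7, "ty": 0.78, "tz": 0, "roll": 0}, {"tx": -0.77, "ty": 0.84, "tz": 0, "roll": 0}, {"tx": -0.77, "ty": 0.84, "tz": 0, "roll": 0}, {"tx": -0.77, "ty": 0.84, "tz": 0, "roll": 0}])

```text
t: 9.75
ee_pos: [619.4, 44.1, 125.7]
tcp_rot: [0.889, 0.459, -0.0, -0.001]
ft_force: [0.3, 1.0, -1.2]
gripper_width: 54.5
```

```bash
python3 - <<'E'
from m import *
o=r.get_obs();print(o['gripper_width'],o['ee_pos'].round(1)); tgt([621.4,43.5,73])
c=cap('wrist'); cv2.imwrite('pics/w4.png',c['color'])
for x in caps(c,o['ee_pos'][2]+40.5): print(x)
C=[]
for ce,s,m in blobs(c,(105,100,60),(130,255,255),80):
    vv,uu=np.nonzero(m); k,rad=circ(onz(c,np.c_[uu,vv],60)); print(ce,k.round(1),round(rad,1))
E
```

```text
54.50223520919693 [619.4  44.1 125.7]
tool shift [0.007 0.02  0.527]
(array([317.7, 341.7]), array([620.8,  46.1]), np.float64(25.4), array([619.7,  44.7]), 27.1)
[324.2 223.5] [622.   44.1] 33.0
[184.2 320. ] [516.6  36.6] 24.9
[453.  319.4] [647.6 -57.7] 25.7
```

send_rows(rows=[{"tx": 0, "ty": 0.02, "tz": 0.15, "roll": 0}, {"tx": 0, "ty": 0.02, "tz": 0.3, "roll": 0}, {"tx": 0, "ty": 0.02, "tz": 0.42, "roll": 0}, {"tx": 0, "ty": 0.02, "tz": 0.5, "roll": 0}, {"tx": 0, "ty": 0.02, "tz": 0.52, "roll": 0}, {"tx": 0, "ty": 0.02, "tz": 0.52, "roll": 0}])

```text
t: 10.4
ee_pos: [621.3, 41.8, 73.9]
tcp_rot: [0.889, 0.458, -0.0, -0.0]
ft_force: [-0.2, 0.4, -0.7]
gripper_width: 55.2
```

send_rows(rows=[{"tx": 0, "ty": 0, "tz": 0, "roll": 0}, {"tx": 0, "ty": 0, "tz": 0, "roll": 0}, {"tx": 0, "ty": 0, "tz": 0, "roll": 0}, {"tx": 0, "ty": 0, "tz": -0.1, "roll": 0}, {"tx": 0, "ty": 0, "tz": -0.4, "roll": 0}, {"tx": 0, "ty": 0, "tz": -0.8, "roll": 0}, {"tx": 0, "ty": 0, "tz": -1, "roll": 0}, {"tx": 0, "ty": 0, "tz": -1, "roll": 0}], claw=1)

```text
t: 11.2
ee_pos: [623.9, 41.3, 178.9]
tcp_rot: [0.889, 0.458, 0.003, 0.001]
ft_force: [1.0, 0.4, 0.5]
gripper_width: 85.7
```

```bash
python3 - <<'E'
from m import *
o=r.get_obs();print(o['gripper_width'],o['ee_pos'].round(1)); tgt([463.5,259.7,140])
c=cap('wrist')
for x in caps(c,112): print(x)
c=cap('side')
for ce,s,m in blobs(c,(5,180,150),(16,255,255)): print('cap',ce,s,onz(c,[ce],62).round(1),np.nanpercentile(cloud(c)[m][:,2],90))
E
```

```text
85.68608041618262 [623.9  41.3 178.9]
tool shift [ 0.846 -2.575  0.38 ]Traceback (most recent call last):
  File "<stdin>", line 4, in <module>
  File "m.py", line 15, in caps
    cn=max(cv2.findContours(t,cv2.RETR_EXTERNAL,cv2.CHAIN_APPROX_NONE)[0],key=len)[:,0]
       ~~~^^^^^^^^^^^^^^^^^^^^^^^^^^^^^^^^^^^^^^^^^^^^^^^^^^^^^^^^^^^^^^^^^^^^^^^^
ValueError: max() iterable argument is empty
```

send_rows(rows=[{"tx": 0.28, "ty": -0.5, "tz": 0, "roll": 0}, {"tx": 0.28, "ty": -0.86, "tz": 0, "roll": 0}])

```text
t: 11.45
ee_pos: [567.6, 115.9, 173.4]
tcp_rot: [0.889, 0.458, 0.0, -0.0]
ft_force: [-0.2, 1.6, -0.2]
gripper_width: 85.5
```

send_rows(rows=[{"tx": 0.28, "ty": -0.5, "tz": 0, "roll": 0}, {"tx": 0.28, "ty": -0.86, "tz": 0, "roll": 0}])

```text
t: 11.65
ee_pos: [512.7, 189.6, 173.6]
tcp_rot: [0.888, 0.459, -0.0, -0.0]
ft_force: [1.0, -0.1, 0.2]
gripper_width: 86.1
```

send_rows(rows=[{"tx": 0.28, "ty": -0.5, "tz": 0, "roll": -0.04}, {"tx": 0.28, "ty": -0.86, "tz": 0.3, "roll": -0.08}, {"tx": 0.28, "ty": -0.86, "tz": 0.38, "roll": -0.13}, {"tx": 0.28, "ty": -0.86, "tz": 0.38, "roll": -0.18}, {"tx": 0.28, "ty": -0.86, "tz": 0.38, "roll": -0.23}, {"tx": 0.28, "ty": -0.86, "tz": 0.38, "roll": -0.3}, {"tx": 0.28, "ty": -0.86, "tz": 0.38, "roll": -0.4}, {"tx": 0.28, "ty": -0.86, "tz": 0.38, "roll": -0.5}, {"tx": 0.28, "ty": -0.86, "tz": 0.38, "roll": -0.5}, {"tx": 0.28, "ty": -0.86, "tz": 0.38, "roll": -0.5}])

```text
t: 12.65
ee_pos: [459.6, 258.8, 135.5]
tcp_rot: [0.358, 0.934, -0.001, -0.001]
ft_force: [-0.4, 0.7, 0.3]
gripper_width: 85.4
```

send_rows(rows=[{"tx": 0, "ty": 0, "tz": 0, "roll": 0}, {"tx": 0, "ty": 0, "tz": 0, "roll": 0}])

```text
t: 12.85
ee_pos: [459.8, 258.9, 135.8]
tcp_rot: [0.363, 0.932, -0.0, -0.0]
ft_force: [0.4, -0.1, 0.6]
gripper_width: 85.4
```

```bash
python3 - <<'E'
s=open('m.py').read()
s=s.replace("        cn=max(","        if t.sum()<100: continue\n        cn=max(")
open('m.py','w').write(s)
from m import *
o=r.get_obs();print(o['gripper_width'],o['ee_pos'].round(1),R.from_quat(o['tcp_rot']).as_matrix()[:,0].round(3))
tgt([463.5,259.7,26])
c=cap('wrist'); 
for x in caps(c): print(x)
c=cap('side')
for ce,s,m in blobs(c,(5,180,150),(16,255,255)): print('cap',ce,s,onz(c,[ce],62).round(1),onz(c,[ce],108).round(1),np.nanpercentile(cloud(c)[m][:,2],90))
E
```

```text
85.4010612895061 [459.8 258.9 135.8] [-0.736  0.677  0.001]
tool shift [-0.022  0.031  1.098]
(array([417.3, 129.8]), array([444.6, 351.6]), np.float64(27.0), array([444.7, 351.6]), 27.4)
(array([322.9, 252.6]), array([462.6, 260.1]), np.float64(26.9), array([462.6, 260. ]), 27.4)
cap [303.  244.4] [300, 239, 8, 12, 79] [[653.8 -14.5  62. ]] [[608.7  34.4 108. ]] 112.30296796356681
cap [281.  336.5] [269, 328, 25, 18, 360] [[463.5 262.1  62. ]] [[428.5 296.3 108. ]] 66.3909742967193
cap [254.8 366.1] [242, 356, 27, 21, 455] [[444.2 355.2  62. ]] [[410.2 384.5 108. ]] 66.61149963481547
```

send_rows(rows=[{"tx": -0.02, "ty": 0.03, "tz": 0.3, "roll": -0.04}, {"tx": -0.02, "ty": 0.03, "tz": 0.6, "roll": -0.04}, {"tx": -0.02, "ty": 0.03, "tz": 0.85, "roll": -0.04}, {"tx": -0.02, "ty": 0.03, "tz": 1, "roll": -0.04}])

```text
t: 13.35
ee_pos: [462.8, 259.5, 34.4]
tcp_rot: [0.303, 0.953, -0.001, -0.001]
ft_force: [-0.3, 0.2, 0.1]
gripper_width: 85.5
```

send_rows(rows=[{"tx": 0, "ty": 0, "tz": 0.05, "roll": 0}, {"tx": 0, "ty": 0, "tz": 0.1, "roll": 0}, {"tx": 0, "ty": 0, "tz": 0.1, "roll": 0}])

```text
t: 13.65
ee_pos: [463.8, 260.4, 26.4]
tcp_rot: [0.302, 0.953, 0.0, 0.0]
ft_force: [0.1, 0.4, -0.7]
gripper_width: 85.5
```

send_rows(rows=[{"tx": 0, "ty": 0, "tz": 0, "roll": 0}, {"tx": 0, "ty": 0, "tz": 0, "roll": 0}, {"tx": 0, "ty": 0, "tz": 0, "roll": 0}, {"tx": 0, "ty": 0, "tz": 0, "roll": 0}, {"tx": 0, "ty": 0, "tz": 0, "roll": 0}], claw=0)

```text
t: 14.15
ee_pos: [464.2, 260.5, 27.3]
tcp_rot: [0.302, 0.953, 0.001, 0.001]
ft_force: [-1.6, -1.3, 6.4]
gripper_width: 55.0
```

send_rows(rows=[{"tx": 0, "ty": 0, "tz": -0.2, "roll": 0}, {"tx": 0, "ty": 0, "tz": -0.5, "roll": 0}, {"tx": 0, "ty": 0, "tz": -0.8, "roll": 0}, {"tx": 0, "ty": 0, "tz": -1, "roll": 0}, {"tx": 0, "ty": 0, "tz": -1, "roll": 0}])

```text
t: 14.65
ee_pos: [465.2, 261.3, 129.4]
tcp_rot: [0.302, 0.953, 0.002, 0.002]
ft_force: [-0.2, 0.6, -0.7]
gripper_width: 54.6
```

```bash
python3 - <<'E'
from m import *
o=r.get_obs();print(o['gripper_width'],o['ft_force'],o['ee_pos'],R.from_quat(o['tcp_rot']).as_matrix()[:,0].round(3)); tgt([516,26,73])
E
```

```text
54.64620666592665 [-0.18395203  0.62134993 -0.67422504] [465.23506971 261.25735512 129.4473471 ] [-0.818  0.575 -0.002]
tool shift [-1.768 -1.635  0.56 ]
```

send_rows(rows=[{"tx": -0.15, "ty": -0.15, "tz": 0, "roll": 0}, {"tx": -0.4, "ty": -0.4, "tz": 0, "roll": 0}, {"tx": -0.7, "ty": -0.65, "tz": 0, "roll": 0}, {"tx": -0.9, "ty": -0.8, "tz": 0, "roll": 0}])

```text
t: 15.05
ee_pos: [491.1, 139.6, 125.4]
tcp_rot: [0.303, 0.953, -0.001, -0.0]
ft_force: [0.1, 1.0, -1.0]
gripper_width: 54.8
```

send_rows(rows=[{"tx": -0.25, "ty": -0.25, "tz": 0, "roll": 0}, {"tx": -0.5, "ty": -0.5, "tz": 0, "roll": 0}, {"tx": -0.75, "ty": -0.7, "tz": 0, "roll": 0}, {"tx": -0.87, "ty": -0.82, "tz": 0, "roll": 0}, {"tx": -0.87, "ty": -0.82, "tz": 0, "roll": 0}, {"tx": -0.87, "ty": -0.82, "tz": 0, "roll": 0}])

```text
t: 15.65
ee_pos: [514.8, 25.9, 125.7]
tcp_rot: [0.302, 0.953, -0.0, -0.0]
ft_force: [-0.3, 0.9, -1.7]
gripper_width: 55.0
```

```bash
cat > pl.py <<'E'
from m import *
o=r.get_obs();print(o['gripper_width'],o['ee_pos'].round(1))
c=cap('wrist')
print('held');[print(x) for x in caps(c,o['ee_pos'][2]+40.5)]
print('placed');[print(x) for x in caps(c,112)]
for ce,s,m in blobs(c,(105,100,60),(130,255,255),80):
    vv,uu=np.nonzero(m); k,rad=circ(onz(c,np.c_[uu,vv],60)); print(ce,k.round(1),round(rad,1))
E
python3 - <<'E'
from pl import *
tgt([516,26,73])
E
```

```text
55.033656362406326 [514.8  25.9 125.7]
held
(array([317.4, 339.5]), array([511.4,  27.6]), np.float64(25.8), array([512.5,  26.9]), 27.1)
placed
(array([454.8, 417.8]), array([632.8,  42.9]), np.float64(13.3), array([631.1,  41.5]), 17.3)
[318.9 223.2] [513.7  26.3] 32.8
[ 29.5 345.2] [ 425.6 -259.7] 55.0
[182.6 321.4] [521.8 -79. ] 25.0
[452.  322.3] [615.3  54.4] 23.7
[  3.8 345.4] [ 418.1 -268.1] 14.5
tool shift [-0.014  0.001  0.529]
```

send_rows(rows=[{"tx": -0.015, "ty": 0, "tz": 0.15, "roll": 0}, {"tx": -0.015, "ty": 0, "tz": 0.3, "roll": 0}, {"tx": -0.015, "ty": 0, "tz": 0.42, "roll": 0}, {"tx": -0.015, "ty": 0, "tz": 0.5, "roll": 0}, {"tx": -0.015, "ty": 0, "tz": 0.52, "roll": 0}, {"tx": -0.015, "ty": 0, "tz": 0.52, "roll": 0}])

```text
t: 16.3
ee_pos: [516.4, 25.4, 74.2]
tcp_rot: [0.301, 0.954, -0.0, -0.0]
ft_force: [0.7, 1.1, -1.6]
gripper_width: 54.8
```

send_rows(rows=[{"tx": 0, "ty": 0, "tz": 0, "roll": 0}, {"tx": 0, "ty": 0, "tz": 0, "roll": 0}, {"tx": 0, "ty": 0, "tz": 0, "roll": 0}, {"tx": 0, "ty": 0, "tz": -0.1, "roll": 0}, {"tx": 0, "ty": 0, "tz": -0.4, "roll": 0}, {"tx": 0, "ty": 0, "tz": -0.8, "roll": 0}, {"tx": 0, "ty": 0, "tz": -1, "roll": 0}, {"tx": 0, "ty": 0, "tz": -1, "roll": 0}], claw=1)

```text
t: 17.1
ee_pos: [518.6, 25.4, 178.3]
tcp_rot: [0.302, 0.953, 0.001, 0.003]
ft_force: [0.6, -0.3, -0.1]
gripper_width: 85.6
```

```bash
python3 - <<'E'
from pl import *
tgt([445,351.5,140])
E
```

```text
85.64972941460839 [518.6  25.4 178.3]
held
placed
(array([314.6, 247.5]), array([515.4,  25.3]), np.float64(27.0), array([515.4,  25.2]), 27.6)
(array([408. , 356.5]), array([618.3,  35. ]), np.float64(23.0), array([619.9,  40.6]), 27.6)
[314.9 199.4] [513.8  26.3] 32.7
[ 28.  313.5] [ 423.5 -266.6] 51.4
[230.6 310.8] [531.5 -79.2] 33.1
[394.1 295.9] [618.4  43.5] 32.5
[278.4 383.7] [618.9 -77.8] 11.4
[349.6 384.7] [646.4 -39.8] 11.4
tool shift [2.473 2.251 0.361]
```

send_rows(rows=[{"tx": 0.4, "ty": 0.4, "tz": 0, "roll": 0}, {"tx": 0.83, "ty": 0.75, "tz": 0, "roll": 0}])

```text
t: 17.35
ee_pos: [494.8, 122.0, 173.7]
tcp_rot: [0.304, 0.953, -0.0, -0.0]
ft_force: [1.2, 0.1, 0.1]
gripper_width: 85.4
```

send_rows(rows=[{"tx": 0.4, "ty": 0.4, "tz": 0, "roll": 0}, {"tx": 0.83, "ty": 0.75, "tz": 0, "roll": 0}])

```text
t: 17.55
ee_pos: [472.4, 221.4, 173.5]
tcp_rot: [0.302, 0.953, -0.0, -0.0]
ft_force: [1.3, -0.0, 0.2]
gripper_width: 85.5
```

send_rows(rows=[{"tx": 0.4, "ty": 0.4, "tz": 0, "roll": 0.04}, {"tx": 0.83, "ty": 0.75, "tz": 0.35, "roll": 0.09}, {"tx": 0.83, "ty": 0.75, "tz": 0.35, "roll": 0.13}, {"tx": 0.83, "ty": 0.75, "tz": 0.35, "roll": 0.18}, {"tx": 0.83, "ty": 0.75, "tz": 0.35, "roll": 0.23}, {"tx": 0.83, "ty": 0.75, "tz": 0.35, "roll": 0.3}, {"tx": 0.83, "ty": 0.75, "tz": 0.35, "roll": 0.4}, {"tx": 0.83, "ty": 0.75, "tz": 0.35, "roll": 0.4}, {"tx": 0.83, "ty": 0.75, "tz": 0.35, "roll": 0.4}, {"tx": 0.83, "ty": 0.75, "tz": 0.35, "roll": 0.4}])

```text
t: 18.55
ee_pos: [447.8, 328.7, 138.4]
tcp_rot: [0.805, 0.594, -0.001, 0.0]
ft_force: [-0.2, 0.3, 0.0]
gripper_width: 85.3
```

```bash
python3 - <<'E'
from m import *
o=r.get_obs();print(o['gripper_width'],o['ee_pos'].round(1),R.from_quat(o['tcp_rot']).as_matrix()[:,0].round(3),o['q'].round(2))
c=cap('wrist'); 
for x in caps(c): print(x)
tgt([445,351.6,26])
E
```

```text
85.3252630364924 [447.8 328.7 138.4] [ 0.295  0.955 -0.002] [-0.66  0.42 -0.1   1.85  0.05  0.87 -1.08]
(array([302. , 213.7]), array([445.1, 352.4]), np.float64(26.9), array([445.2, 352.5]), 27.5)
tool shift [ 0.212 -0.094  1.125]
```

send_rows(rows=[{"tx": 0.22, "ty": -0.095, "tz": 0.1, "roll": 0}, {"tx": 0.22, "ty": -0.095, "tz": 0.4, "roll": 0}, {"tx": 0.22, "ty": -0.095, "tz": 0.7, "roll": 0}, {"tx": 0.22, "ty": -0.095, "tz": 1, "roll": 0}, {"tx": 0.22, "ty": -0.095, "tz": 1, "roll": 0}])

```text
t: 19.1
ee_pos: [443.5, 350.7, 35.5]
tcp_rot: [0.804, 0.595, -0.004, 0.0]
ft_force: [-0.9, -0.2, -0.7]
gripper_width: 85.5
```

send_rows(rows=[{"tx": 0, "ty": 0, "tz": 0.06, "roll": 0}, {"tx": 0, "ty": 0, "tz": 0.12, "roll": 0}, {"tx": 0, "ty": 0, "tz": 0.12, "roll": 0}])

```text
t: 19.4
ee_pos: [446.2, 353.1, 27.7]
tcp_rot: [0.804, 0.594, 0.0, -0.0]
ft_force: [-0.0, 0.2, -0.7]
gripper_width: 85.4
```

send_rows(rows=[{"tx": 0, "ty": 0, "tz": 0, "roll": 0}, {"tx": 0, "ty": 0, "tz": 0, "roll": 0}, {"tx": 0, "ty": 0, "tz": 0, "roll": 0}, {"tx": 0, "ty": 0, "tz": 0, "roll": 0}, {"tx": 0, "ty": 0, "tz": 0, "roll": 0}], claw=0)

```text
t: 19.9
ee_pos: [446.2, 353.3, 28.3]
tcp_rot: [0.804, 0.594, 0.001, -0.0]
ft_force: [-1.8, -0.8, 4.9]
gripper_width: 54.8
```

send_rows(rows=[{"tx": 0, "ty": 0, "tz": -0.2, "roll": 0}, {"tx": 0, "ty": 0, "tz": -0.5, "roll": 0}, {"tx": 0, "ty": 0, "tz": -0.8, "roll": 0}, {"tx": 0, "ty": 0, "tz": -1, "roll": 0}, {"tx": 0, "ty": 0, "tz": -1, "roll": 0}])

```text
t: 20.4
ee_pos: [447.3, 354.2, 130.4]
tcp_rot: [0.804, 0.594, 0.003, -0.0]
ft_force: [-0.4, 0.1, -2.0]
gripper_width: 54.8
```

send_rows(rows=[{"tx": 0, "ty": 0, "tz": -0.3, "roll": 0}, {"tx": 0, "ty": 0, "tz": -0.7, "roll": 0}, {"tx": 0, "ty": 0, "tz": -1, "roll": 0}, {"tx": 0, "ty": 0, "tz": -1, "roll": 0}])

```text
t: 20.8
ee_pos: [447.3, 354.3, 230.7]
tcp_rot: [0.804, 0.594, 0.003, -0.0]
ft_force: [0.1, 0.3, -2.8]
gripper_width: 54.9
```

```bash
python3 - <<'E'
from m import *
o=r.get_obs();print(o['gripper_width'],o['ft_force'],o['ee_pos'],R.from_quat(o['tcp_rot']).as_matrix()[:,0].round(3)); tgt([639.3,-62.2,230])
E
```

```text
54.88728617309714 [ 0.13013947  0.30977616 -2.82179668] [447.32451757 354.31105017 230.67019157] [0.294 0.956 0.005]
tool shift [-3.416e+00  3.060e+00 -2.000e-03]
```

send_rows(rows=[{"tx": -0.15, "ty": 0.15, "tz": 0, "roll": 0}, {"tx": -0.5, "ty": 0.45, "tz": 0, "roll": 0}, {"tx": -0.85, "ty": 0.76, "tz": 0, "roll": 0}])

```text
t: 21.1
ee_pos: [492.8, 248.5, 225.5]
tcp_rot: [0.804, 0.595, -0.001, -0.0]
ft_force: [1.5, -0.6, -1.2]
gripper_width: 55.3
```

send_rows(rows=[{"tx": -0.3, "ty": 0.25, "tz": 0, "roll": 0}, {"tx": -0.6, "ty": 0.5, "tz": 0, "roll": 0}, {"tx": -0.85, "ty": 0.76, "tz": 0, "roll": 0}])

```text
t: 21.4
ee_pos: [540.6, 143.2, 225.5]
tcp_rot: [0.805, 0.594, -0.001, -0.0]
ft_force: [0.4, 0.8, -2.2]
gripper_width: 55.2
```

send_rows(rows=[{"tx": -0.3, "ty": 0.25, "tz": 0, "roll": 0}, {"tx": -0.6, "ty": 0.5, "tz": 0, "roll": 0}, {"tx": -0.85, "ty": 0.76, "tz": 0, "roll": 0}])

```text
t: 21.7
ee_pos: [588.2, 39.8, 225.4]
tcp_rot: [0.805, 0.594, -0.001, -0.0]
ft_force: [-0.0, 0.6, -1.1]
gripper_width: 55.0
```

send_rows(rows=[{"tx": -0.3, "ty": 0.25, "tz": 0, "roll": 0.04}, {"tx": -0.6, "ty": 0.5, "tz": 0, "roll": 0.08}, {"tx": -0.8, "ty": 0.7, "tz": 0, "roll": 0.12}, {"tx": -0.86, "ty": 0.78, "tz": 0, "roll": 0.16}, {"tx": -0.86, "ty": 0.78, "tz": 0, "roll": 0.2}, {"tx": -0.86, "ty": 0.78, "tz": 0, "roll": 0.24}, {"tx": -0.86, "ty": 0.78, "tz": 0, "roll": 0.28}, {"tx": -0.86, "ty": 0.78, "tz": 0, "roll": 0.32}, {"tx": -0.86, "ty": 0.78, "tz": 0, "roll": 0.36}, {"tx": -0.86, "ty": 0.78, "tz": 0, "roll": 0.38}])

```text
t: 22.7
ee_pos: [637.1, -62.9, 225.1]
tcp_rot: [0.999, 0.037, -0.001, 0.0]
ft_force: [-0.4, 0.6, -2.3]
gripper_width: 54.9
```

send_rows(rows=[{"tx": 0, "ty": 0, "tz": 0, "roll": 0.04}, {"tx": 0, "ty": 0, "tz": 0, "roll": 0.08}, {"tx": 0, "ty": 0, "tz": 0, "roll": 0.12}, {"tx": 0, "ty": 0, "tz": 0, "roll": 0.16}, {"tx": 0, "ty": 0, "tz": 0, "roll": 0.2}, {"tx": 0, "ty": 0, "tz": 0, "roll": 0.22}, {"tx": 0, "ty": 0, "tz": 0, "roll": 0.22}, {"tx": 0, "ty": 0, "tz": 0, "roll": 0.22}])

```text
t: 23.5
ee_pos: [637.4, -62.9, 226.0]
tcp_rot: [0.954, -0.301, -0.001, 0.0]
ft_force: [0.6, 0.1, -1.9]
gripper_width: 54.9
```

```bash
python3 - <<'E'
from pl import *
print(R.from_quat(o['tcp_rot']).as_matrix()[:,0].round(3),o['q'].round(2))
tgt([639.3,-62.2,130])
E
```

```text
54.85187323379517 [637.4 -62.9 226. ]
held
(array([317.4, 341.3]), array([639.6, -64.9]), np.float64(25.3), array([638.3, -64.1]), 26.8)
placed
(array([206. , 304.4]), array([631.8,  41.6]), np.float64(17.3), array([634. ,  42.4]), 23.8)
[589.3 227.9] [ 445.7 -312.3] 66.3
[315.7 203.6] [639.8 -63.6] 33.0
[614.5 236. ] [ 433.3 -326.2] 24.5
[230.1 268.7] [624.4  41.2] 31.6
[406.8 273.4] [534.6 -81.9] 32.9
[ 0.819 -0.573 -0.001] [-0.32  0.49  0.5   1.57 -0.25  1.15 -1.94]
tool shift [ 0.01  -0.017  0.963]
```

send_rows(rows=[{"tx": 0.007, "ty": -0.017, "tz": 0.2, "roll": 0}, {"tx": 0.007, "ty": -0.017, "tz": 0.5, "roll": 0}, {"tx": 0.007, "ty": -0.017, "tz": 0.8, "roll": 0}, {"tx": 0.007, "ty": -0.017, "tz": 1, "roll": 0}, {"tx": 0.007, "ty": -0.017, "tz": 1, "roll": 0}, {"tx": 0.007, "ty": -0.017, "tz": 1, "roll": 0}])

```text
t: 24.15
ee_pos: [639.6, -62.2, 127.6]
tcp_rot: [0.954, -0.301, -0.0, 0.0]
ft_force: [0.0, 0.0, -0.8]
gripper_width: 55.3
```

send_rows(rows=[{"tx": 0, "ty": 0, "tz": 0.15, "roll": 0}, {"tx": 0, "ty": 0, "tz": 0.3, "roll": 0}, {"tx": 0, "ty": 0, "tz": 0.42, "roll": 0}, {"tx": 0, "ty": 0, "tz": 0.48, "roll": 0}, {"tx": 0, "ty": 0, "tz": 0.51, "roll": 0}, {"tx": 0, "ty": 0, "tz": 0.51, "roll": 0}])

```text
t: 24.75
ee_pos: [639.5, -62.1, 75.9]
tcp_rot: [0.953, -0.302, -0.0, 0.0]
ft_force: [0.0, -0.3, -1.6]
gripper_width: 54.8
```

send_rows(rows=[{"tx": 0, "ty": 0, "tz": 0, "roll": 0}, {"tx": 0, "ty": 0, "tz": 0, "roll": 0}, {"tx": 0, "ty": 0, "tz": 0, "roll": 0}, {"tx": 0, "ty": 0, "tz": -0.1, "roll": 0}, {"tx": 0, "ty": 0, "tz": -0.4, "roll": 0}, {"tx": 0, "ty": 0, "tz": -0.8, "roll": 0}, {"tx": 0, "ty": 0, "tz": -1, "roll": 0}, {"tx": 0, "ty": 0, "tz": -1, "roll": 0}], claw=1)

```text
t: 25.55
ee_pos: [641.8, -62.6, 180.9]
tcp_rot: [0.953, -0.302, 0.003, -0.001]
ft_force: [-1.0, -0.4, 0.1]
gripper_width: 85.3
```

```bash
python3 - <<'E'
from pl import *
print(R.from_quat(o['tcp_rot']).as_matrix()[:,0].round(3),o['q'].round(2))
tgt([480,-300,240])
c=cap('side'); cv2.imwrite('pics/s4.png',c['color'][150:450,120:520])
E
```

```text
85.28899698615177 [641.8 -62.6 180.9]
held
placed
(array([319.3, 255.7]), array([638.8, -62.1]), np.float64(27.0), array([638.7, -62.1]), 27.5)
(array([226.4, 358.5]), array([615.9,  36.2]), np.float64(22.8), array([620.4,  39.4]), 27.5)
[605.9 245.2] [ 449.8 -309. ] 66.1
[321.6 207.9] [640.  -63.9] 32.9
[633.9 247.7] [ 445.6 -308.4] 19.1
[242.3 301.1] [622.5  40.7] 32.4
[398.5 320.2] [534.4 -81.6] 33.1
[283.6 386.2] [539.9  41.3] 7.8
[353.7 386.9] [507.4  -4.3] 6.8
[ 0.818 -0.575  0.006] [-0.31  0.53  0.49  1.62 -0.28  1.05 -1.92]
tool shift [ 0.055  2.868 -0.619]
```

View pics/s4.png

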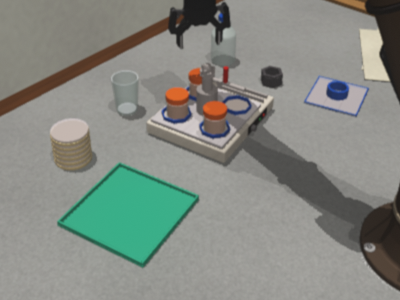

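send_rows(rows=[{"tx": 0, "ty": 0.3, "tz": -0.3, "roll": 0}, {"tx": 0, "ty": 0.6, "tz": -0.5, "roll": 0}, {"tx": 0, "ty": 0.95, "tz": -0.6, "roll": 0}])

```text
t: 25.95
ee_pos: [584.7, -140.0, 236.9]
tcp_rot: [0.954, -0.301, 0.0, -0.0]
ft_force: [0.8, -0.8, 0.4]
gripper_width: 85.4
```

send_rows(rows=[{"tx": 0, "ty": 0.5, "tz": 0, "roll": 0}, {"tx": 0, "ty": 0.95, "tz": 0, "roll": 0}])

```text
t: 26.15
ee_pos: [528.6, -218.6, 235.7]
tcp_rot: [0.953, -0.301, -0.001, 0.0]
ft_force: [0.4, -1.2, 0.6]
gripper_width: 85.3
```

send_rows(rows=[{"tx": 0, "ty": 0.5, "tz": 0, "roll": -0.04}, {"tx": 0, "ty": 0.95, "tz": 0, "roll": -0.09}, {"tx": 0, "ty": 0.95, "tz": 0, "roll": -0.13}, {"tx": 0, "ty": 0.95, "tz": 0, "roll": -0.18}, {"tx": 0, "ty": 0.95, "tz": 0, "roll": -0.22}, {"tx": 0, "ty": 0.95, "tz": 0, "roll": -0.27}, {"tx": 0, "ty": 0.95, "tz": 0, "roll": -0.31}, {"tx": 0, "ty": 0.95, "tz": 0, "roll": -0.35}, {"tx": 0, "ty": 0.95, "tz": 0, "roll": -0.4}, {"tx": 0, "ty": 0.95, "tz": 0, "roll": -0.4}])

```text
t: 27.15
ee_pos: [475.0, -294.8, 235.3]
tcp_rot: [0.948, 0.318, -0.001, -0.001]
ft_force: [0.5, 0.6, -0.1]
gripper_width: 85.5
```

send_rows(rows=[{"tx": 0, "ty": 0, "tz": 0, "roll": -0.04}, {"tx": 0, "ty": 0, "tz": 0, "roll": -0.09}, {"tx": 0, "ty": 0, "tz": 0, "roll": -0.13}, {"tx": 0, "ty": 0, "tz": 0, "roll": -0.18}, {"tx": 0, "ty": 0, "tz": 0, "roll": -0.22}, {"tx": 0, "ty": 0, "tz": 0, "roll": -0.27}, {"tx": 0, "ty": 0, "tz": 0, "roll": -0.295}, {"tx": 0, "ty": 0, "tz": 0, "roll": -0.295}, {"tx": 0, "ty": 0, "tz": 0, "roll": -0.295}])

```text
t: 28.05
ee_pos: [475.4, -295.1, 235.9]
tcp_rot: [0.709, 0.705, -0.0, -0.0]
ft_force: [0.7, 0.1, 1.2]
gripper_width: 85.4
```

```bash
cat > hb.py <<'E'
from m import *
def hub(c,z=32):
    P=cloud(c)
    for ce,s,m in blobs(c,(105,90,40),(130,255,255),200):
        t=(m&(abs(P[...,2]-z)<5)).astype(np.uint8)
        if t.sum()<150: continue
        cn=max(cv2.findContours(t,cv2.RETR_EXTERNAL,cv2.CHAIN_APPROX_NONE)[0],key=len)[:,0]
        q=onz(c,cn,z)[:,:2].astype(np.float32); print('hub',ce,np.round(cv2.minEnclosingCircle(q),1) if 0 else [np.round(x,1) for x in cv2.minEnclosingCircle(q)])
def nut(c,z=36):
    P=cloud(c); h=cv2.cvtColor(c['color'],cv2.COLOR_BGR2HSV)
    m=(cv2.inRange(h,(0,0,0),(180,110,110))>0)&(abs(P[...,2]-z)<5)
    n,l,s,ce=cv2.connectedComponentsWithStats(m.astype(np.uint8))
    for i in range(1,n):
        if s[i][4]<150: continue
        cn=max(cv2.findContours((l==i).astype(np.uint8),cv2.RETR_EXTERNAL,cv2.CHAIN_APPROX_NONE)[0],key=len)[:,0]
        q=onz(c,cn,z)[:,:2]; k,rad=cv2.minEnclosingCircle(q.astype(np.float32)); d=q-k; a=np.arctan2(d[:,1],d[:,0]); rr=np.hypot(*d.T)
        ph=np.degrees(np.angle(np.sum((rr-rr.mean())*np.exp(6j*a))))/6
        print('nut',ce[i].round(0),s[i][4],np.round(k,1),round(rad,1),'corner angle mod60',round(ph%60,1))
E
python3 - <<'E'
from hb import *
o=r.get_obs();print(o['ee_pos'].round(1),R.from_quat(o['tcp_rot']).as_matrix()[:,0].round(3),o['q'].round(2))
c=cap('wrist'); cv2.imwrite('pics/w5.png',c['color']); hub(c); nut(c)
E
```

```text
[ 475.4 -295.1  235.9] [0.005 1.    0.   ] [ 0.37  0.32  0.12  1.74 -0.04  1.09  0.5 ]
hub [245.  261.8] [array([ 400.2, -351.4]), np.float64(29.9)]
nut [326.  34.] 202 [ 484.5 -134. ] 38.8 corner angle mod60 41.3
nut [427.  87.] 325 [ 599.6 -166.9] 107.8 corner angle mod60 9.4
nut [418. 205.] 1482 [ 572.5 -292.2] 31.4 corner angle mod60 17.2
nut [545. 204.] 310 [ 739.8 -291.8] 34.5 corner angle mod60 16.1
```

View pics/w5.png

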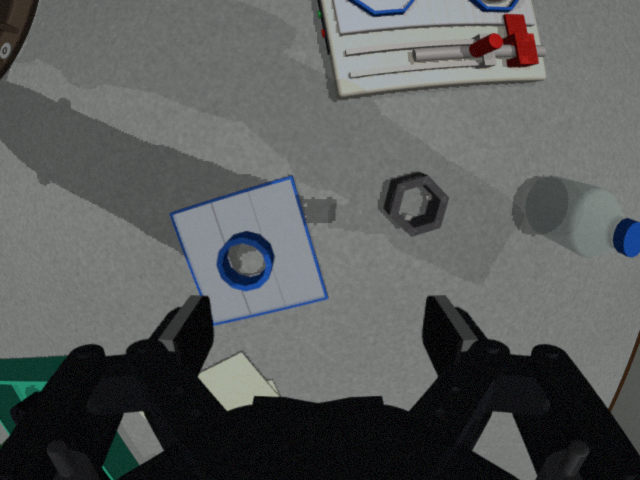

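send_rows(rows=[{"tx": -0.3, "ty": -0.4, "tz": 0.2, "roll": 0}, {"tx": -0.56, "ty": -0.75, "tz": 0.6, "roll": 0}, {"tx": -0.56, "ty": -0.75, "tz": 1, "roll": 0}, {"tx": -0.56, "ty": -0.75, "tz": 1, "roll": 0}, {"tx": -0.56, "ty": -0.75, "tz": 1, "roll": 0}])

```text
t: 28.6
ee_pos: [401.1, -350.5, 136.6]
tcp_rot: [0.708, 0.707, 0.0, -0.001]
ft_force: [0.8, 0.7, 0.3]
gripper_width: 85.2
```

```bash
python3 - <<'E'
from hb import *
c=cap('wrist'); hub(c); tgt([400.2,-351.4,11])
E
```

```text
hub [316.6 237.6] [array([ 400. , -351.7]), np.float64(29.4)]
tool shift [-0.005 -0.024  1.268]
```

send_rows(rows=[{"tx": -0.01, "ty": -0.015, "tz": 0.3, "roll": 0}, {"tx": -0.01, "ty": -0.015, "tz": 0.6, "roll": 0}, {"tx": -0.01, "ty": -0.015, "tz": 0.85, "roll": 0}, {"tx": -0.01, "ty": -0.015, "tz": 1, "roll": 0}, {"tx": -0.01, "ty": -0.015, "tz": 1, "roll": 0}])

```text
t: 29.15
ee_pos: [400.9, -351.4, 36.6]
tcp_rot: [0.707, 0.708, 0.0, 0.0]
ft_force: [-0.8, -0.3, 0.5]
gripper_width: 85.7
```

send_rows(rows=[{"tx": 0, "ty": 0, "tz": 0.1, "roll": 0}, {"tx": 0, "ty": 0, "tz": 0.2, "roll": 0}, {"tx": 0, "ty": 0, "tz": 0.25, "roll": 0}, {"tx": 0, "ty": 0, "tz": 0.25, "roll": 0}, {"tx": 0, "ty": 0, "tz": 0.25, "roll": 0}])

```text
t: 29.65
ee_pos: [399.2, -352.2, 11.5]
tcp_rot: [0.707, 0.707, 0.0, 0.0]
ft_force: [-0.3, 0.4, 0.2]
gripper_width: 85.4
```

send_rows(rows=[{"tx": 0, "ty": 0, "tz": 0, "roll": 0}, {"tx": 0, "ty": 0, "tz": 0, "roll": 0}, {"tx": 0, "ty": 0, "tz": 0, "roll": 0}, {"tx": 0, "ty": 0, "tz": 0, "roll": 0}, {"tx": 0, "ty": 0, "tz": 0, "roll": 0}], claw=0, newtons=60)

```text
t: 30.15
ee_pos: [399.5, -352.4, 12.3]
tcp_rot: [0.707, 0.707, 0.0, 0.001]
ft_force: [-1.9, 2.0, 11.1]
gripper_width: 55.3
```

```bash
python3 - <<'E'
from hb import *
o=r.get_obs();print(o['ee_pos'].round(1),o['ft_force'].round(1),o['gripper_width'])
E
```

```text
[ 399.5 -352.4   12.3] [-1.9  2.  11.1] 55.30693941365493
```

send_rows(rows=[{"tx": 0, "ty": 0, "tz": -0.2, "roll": 0}, {"tx": 0, "ty": 0, "tz": -0.4, "roll": 0}, {"tx": 0, "ty": 0, "tz": -0.7, "roll": 0}, {"tx": 0, "ty": 0, "tz": -1, "roll": 0}])

```text
t: 30.55
ee_pos: [398.6, -351.8, 112.1]
tcp_rot: [0.707, 0.707, -0.0, -0.001]
ft_force: [0.8, -0.6, -2.8]
gripper_width: 55.0
```

send_rows(rows=[{"tx": 0, "ty": 0, "tz": -0.35, "roll": 0}, {"tx": 0, "ty": 0, "tz": -0.7, "roll": 0}, {"tx": 0, "ty": 0, "tz": -1, "roll": 0}])

```text
t: 30.85
ee_pos: [398.9, -352.1, 213.2]
tcp_rot: [0.707, 0.707, 0.0, 0.0]
ft_force: [0.2, -0.8, -1.7]
gripper_width: 55.2
```

send_rows(rows=[{"tx": 0.2, "ty": 0.1, "tz": -0.28, "roll": 0}, {"tx": 0.5, "ty": 0.25, "tz": -0.28, "roll": 0}, {"tx": 0.84, "ty": 0.44, "tz": -0.28, "roll": 0}])

```text
t: 31.15
ee_pos: [443.1, -268.3, 240.4]
tcp_rot: [0.708, 0.706, 0.0, 0.001]
ft_force: [0.8, 1.1, -3.1]
gripper_width: 55.2
```

send_rows(rows=[{"tx": 0.3, "ty": 0.15, "tz": 0, "roll": 0}, {"tx": 0.6, "ty": 0.3, "tz": 0, "roll": 0}, {"tx": 0.84, "ty": 0.44, "tz": 0, "roll": 0}])

```text
t: 31.45
ee_pos: [487.4, -182.0, 239.3]
tcp_rot: [0.707, 0.707, 0.0, -0.0]
ft_force: [0.2, 0.5, -1.7]
gripper_width: 55.1
```

send_rows(rows=[{"tx": 0.3, "ty": 0.15, "tz": 0, "roll": 0}, {"tx": 0.6, "ty": 0.3, "tz": 0, "roll": 0}, {"tx": 0.84, "ty": 0.44, "tz": 0, "roll": 0}])

```text
t: 31.75
ee_pos: [531.4, -98.1, 239.2]
tcp_rot: [0.707, 0.707, 0.0, -0.0]
ft_force: [0.5, -0.5, -2.1]
gripper_width: 55.0
```

```bash
python3 - <<'E'
from hb import *
o=r.get_obs();print(o['ee_pos'].round(1),o['ft_force'].round(1),o['gripper_width']); tgt([577.4,-18.5,235])
c=cap('wrist'); cv2.imwrite('pics/w6.png',c['color'])
E
```

```text
[531.4 -98.1 239.2] [ 0.5 -0.5 -2.1] 54.983100869972255
tool shift [0.795 0.461 0.043]
```

View pics/w6.png

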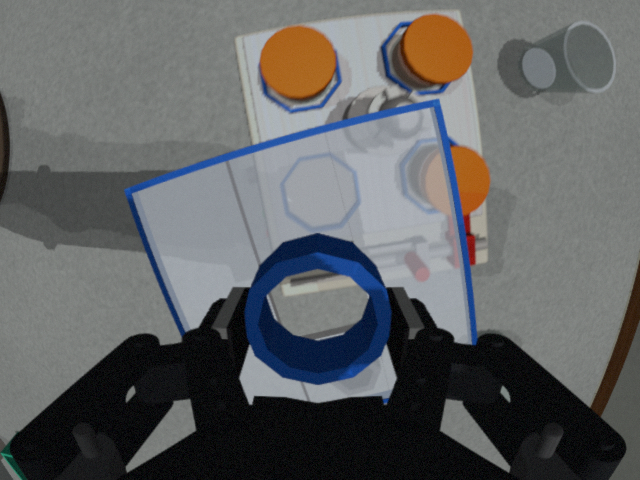

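```bash
cat >> hb.py <<'E'
def tip(c):
    P=cloud(c); m=(abs(P[...,0]-577.4)<25)&(abs(P[...,1]+18.5)<25)&(abs(P[...,2]-184)<4)
    h=cv2.cvtColor(c['color'],cv2.COLOR_BGR2HSV); m&=h[...,1]<60
    vv,uu=np.nonzero(m); q=onz(c,np.c_[uu,vv],184)
    k=cv2.minEnclosingCircle(q[:,:2].astype(np.float32)); print('tip',len(q),(uu.mean(),vv.mean()),np.round(k[0],1),k[1],q.mean(0).round(1),P[m].mean(0).round(1))
E
python3 - <<'E'
from hb import *
c=cap('wrist'); o=r.get_obs(); tip(c); hub(c,o['ee_pos'][2]+20); print(o['ee_pos'])
s=cap('side'); tip(s)
E
```

```text
tip 0 (np.float64(nan), np.float64(nan)) [0. 0.] 0.0 [nan nan nan] [nan nan nan]
hub [317.6 313.1] [array([533.3, -92.1]), np.float64(29.7)]
[532.59898204 -95.34270017 239.06968848]
tip 21 (np.float64(326.6666666666667), np.float64(215.0)) [574.2 -10.3] 9.556758880615234 [573.9 -10.5 184. ] [575.6 -12.5 182.4]hb.py:23: RuntimeWarning: Mean of empty slice.
  k=cv2.minEnclosingCircle(q[:,:2].astype(np.float32)); print('tip',len(q),(uu.mean(),vv.mean()),np.round(k[0],1),k[1],q.mean(0).round(1),P[m].mean(0).round(1))
  ret = ret.dtype.type(ret / rcount)
  ret = um.true_divide(
```

send_rows(rows=[{"tx": 0.2, "ty": 0.12, "tz": 0, "roll": 0}, {"tx": 0.4, "ty": 0.24, "tz": 0, "roll": 0}, {"tx": 0.6, "ty": 0.36, "tz": 0, "roll": 0}, {"tx": 0.76, "ty": 0.448, "tz": 0, "roll": 0}, {"tx": 0.76, "ty": 0.448, "tz": 0, "roll": 0}, {"tx": 0.76, "ty": 0.448, "tz": 0.1, "roll": 0}, {"tx": 0.76, "ty": 0.448, "tz": 0.2, "roll": 0}, {"tx": 0.76, "ty": 0.448, "tz": 0.2, "roll": 0}])

```text
t: 32.7
ee_pos: [574.4, -25.5, 217.2]
tcp_rot: [0.708, 0.706, -0.002, -0.001]
ft_force: [0.5, 0.4, -1.3]
gripper_width: 55.4
```

```bash
python3 - <<'E'
from hb import *
o=r.get_obs();print(o['ee_pos'].round(1),o['ft_force'].round(1)); tgt([577.4,-19.4,127])
c=cap('wrist'); cv2.imwrite('pics/w7.png',cv2.resize(c['color'][200:420,200:440],None,fx=3,fy=3,interpolation=2)[:600])
hub(c,o['ee_pos'][2]+20); print(pix(c,[[577.4,-18.6,184]]))
E
```

```text
[574.4 -25.5 217.2] [ 0.5  0.4 -1.3]
tool shift [0.061 0.034 0.902]
hub [317.5 313.3] [array([573.9, -24.3]), np.float64(29.7)]
[[324.45911441 260.89278624]]
```

View pics/w7.png

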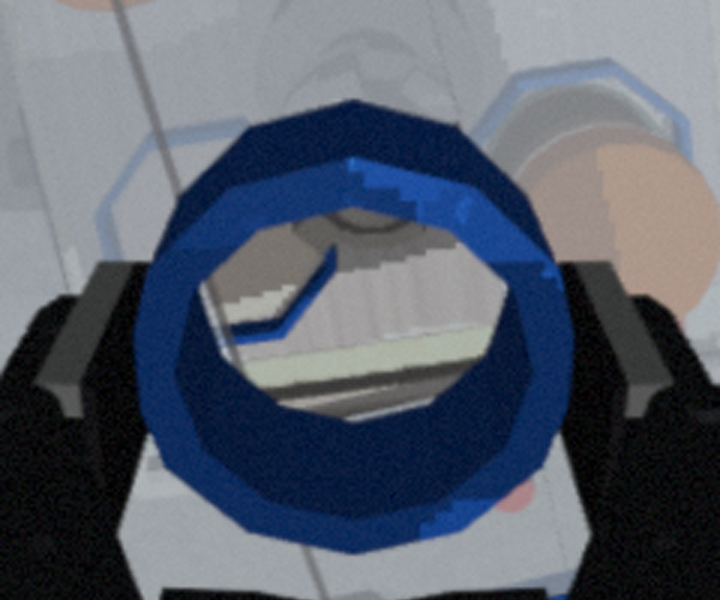

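send_rows(rows=[{"tx": 0.06, "ty": 0.034, "tz": 0, "roll": 0}, {"tx": 0.06, "ty": 0.034, "tz": 0, "roll": 0}, {"tx": 0.06, "ty": 0.034, "tz": 0.05, "roll": 0}, {"tx": 0.06, "ty": 0.034, "tz": 0.05, "roll": 0}])

```text
t: 33.15
ee_pos: [579.1, -18.2, 213.7]
tcp_rot: [0.707, 0.707, -0.0, -0.0]
ft_force: [-0.6, -0.5, -2.1]
gripper_width: 55.1
```

```bash
python3 - <<'E'
from hb import *
for i in range(2):
    c=cap('wrist'); o=r.get_obs();print(o['ee_pos'].round(1),o['ft_force'].round(1)); tgt([577.4,-19.4,127])
hub(c,o['ee_pos'][2]+20)
E
```

```text
[579.1 -18.2 214. ] [-1.  -0.6 -2.1]
tool shift [-0.011 -0.017  0.87 ]
[579.2 -18.3 214.2] [-0.5 -0.3 -2.2]
tool shift [-0.011 -0.018  0.872]
hub [317.7 313.1] [array([578.7, -17. ]), np.float64(29.7)]
```

send_rows(rows=[{"tx": -0.012, "ty": -0.017, "tz": 0.1, "roll": 0}, {"tx": -0.012, "ty": -0.017, "tz": 0.2, "roll": 0}, {"tx": -0.012, "ty": -0.017, "tz": 0.3, "roll": 0}, {"tx": -0.012, "ty": -0.017, "tz": 0.4, "roll": 0}, {"tx": -0.012, "ty": -0.017, "tz": 0.45, "roll": 0}, {"tx": -0.012, "ty": -0.017, "tz": 0.5, "roll": 0}, {"tx": -0.012, "ty": -0.017, "tz": 0.5, "roll": 0}])

```text
t: 33.95
ee_pos: [577.4, -19.4, 163.6]
tcp_rot: [0.707, 0.707, -0.0, -0.0]
ft_force: [-0.2, 0.3, -1.8]
gripper_width: 55.2
```

send_rows(rows=[{"tx": 0, "ty": 0, "tz": 0.08, "roll": 0}, {"tx": 0, "ty": 0, "tz": 0.16, "roll": 0}, {"tx": 0, "ty": 0, "tz": 0.24, "roll": 0}, {"tx": 0, "ty": 0, "tz": 0.3, "roll": 0}, {"tx": 0, "ty": 0, "tz": 0.35, "roll": 0}, {"tx": 0, "ty": 0, "tz": 0.35, "roll": 0}])

```text
t: 34.55
ee_pos: [577.2, -19.4, 128.5]
tcp_rot: [0.707, 0.707, -0.0, -0.0]
ft_force: [0.3, -0.4, -2.2]
gripper_width: 55.1
```

Perfectly smooth; a little lower to contact, then release and rise.

send_rows(rows=[{"tx": 0, "ty": 0, "tz": 0.01, "roll": 0}, {"tx": 0, "ty": 0, "tz": 0.02, "roll": 0}, {"tx": 0, "ty": 0, "tz": 0.02, "roll": 0}])

```text
t: 34.85
ee_pos: [577.9, -19.3, 127.5]
tcp_rot: [0.707, 0.707, 0.0, 0.0]
ft_force: [-0.3, -0.3, -1.0]
gripper_width: 54.9
```

send_rows(rows=[{"tx": 0, "ty": 0, "tz": 0, "roll": 0}, {"tx": 0, "ty": 0, "tz": 0, "roll": 0}, {"tx": 0, "ty": 0, "tz": 0, "roll": 0}, {"tx": 0, "ty": 0, "tz": 0, "roll": 0}, {"tx": 0, "ty": 0, "tz": -0.2, "roll": 0}, {"tx": 0, "ty": 0, "tz": -0.5, "roll": 0}, {"tx": 0, "ty": 0, "tz": -0.9, "roll": 0}, {"tx": 0, "ty": 0, "tz": -1, "roll": 0}], claw=1)

```text
t: 35.65
ee_pos: [579.8, -19.3, 231.7]
tcp_rot: [0.707, 0.707, 0.002, 0.002]
ft_force: [1.0, -0.1, -0.1]
gripper_width: 85.4
```

```bash
python3 - <<'E'
from hb import *
c=cap('wrist'); o=r.get_obs(); print(o['ee_pos']); hub(c,147); 
c=cap('side'); hub(c,147)
c=cap('scene'); nut(c)
tgt([572.5,-345,240])
E
```

```text
[579.73860004 -19.29066532 231.50107807]
hub [314.4 231.9] [array([577.6, -18.9]), np.float64(29.1)]
nut [34. 48.] 174 [-686.   -67.4] 36.6 corner angle mod60 51.2
nut [11. 58.] 183 [-695.9 -148.3] 36.5 corner angle mod60 51.1
nut [229. 337.] 263 [ 574.5 -290.6] 30.6 corner angle mod60 17.3
tool shift [-3.256 -0.053 -0.125]
```

send_rows(rows=[{"tx": -0.45, "ty": -0.03, "tz": -0.1, "roll": 0}, {"tx": -0.91, "ty": -0.03, "tz": -0.1, "roll": 0}])

```text
t: 36.0
ee_pos: [574.3, -109.7, 236.5]
tcp_rot: [0.706, 0.709, -0.0, -0.001]
ft_force: [1.6, -0.6, 0.6]
gripper_width: 85.2
```

send_rows(rows=[{"tx": -0.45, "ty": -0.03, "tz": 0, "roll": 0}, {"tx": -0.91, "ty": -0.03, "tz": 0, "roll": 0}])

```text
t: 36.2
ee_pos: [570.3, -202.7, 235.3]
tcp_rot: [0.707, 0.707, -0.001, -0.001]
ft_force: [0.7, 0.3, -1.1]
gripper_width: 85.1
```

send_rows(rows=[{"tx": -0.45, "ty": 0, "tz": 0.3, "roll": 0.04}, {"tx": -0.91, "ty": 0, "tz": 0.6, "roll": 0.071}, {"tx": -0.91, "ty": 0, "tz": 1, "roll": 0.071}, {"tx": -0.91, "ty": 0, "tz": 1, "roll": 0.071}, {"tx": -0.91, "ty": 0, "tz": 1, "roll": 0.071}, {"tx": -0.91, "ty": 0, "tz": 1, "roll": 0.071}])

```text
t: 36.8
ee_pos: [572.9, -291.2, 138.7]
tcp_rot: [0.781, 0.625, 0.001, 0.001]
ft_force: [0.2, 0.7, 0.9]
gripper_width: 85.3
```

```bash
python3 - <<'E'
from hb import *
c=cap('wrist'); o=r.get_obs(); print(o['ee_pos'],R.from_quat(o['tcp_rot']).as_matrix()[:,1].round(3)); nut(c); cv2.imwrite('pics/w8.png',c['color'])
tgt([572.5,-292,7])
E
```

```text
[ 573.17016637 -291.34424866  139.18578767] [ 0.976 -0.219  0.003]
nut [314.  63.] 900 [ 601.9 -172. ] 108.1 corner angle mod60 9.1
nut [512. 181.] 524 [ 739.9 -290.3] 34.6 corner angle mod60 7.0
nut [318. 236.] 2897 [ 573.1 -291.9] 31.0 corner angle mod60 17.3
tool shift [-0.008 -0.009  1.322]
```

View pics/w8.png

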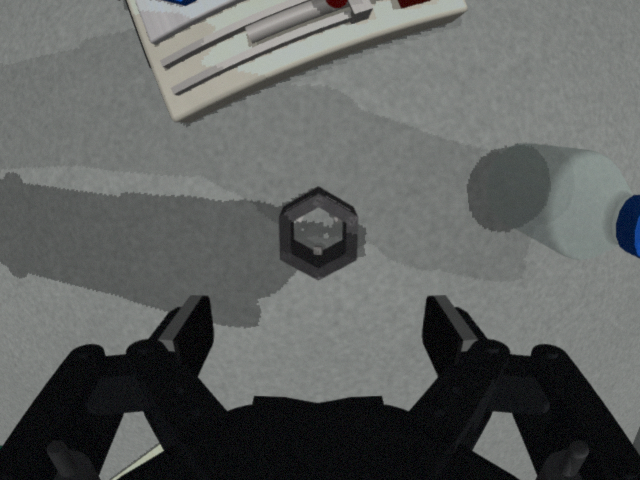

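send_rows(rows=[{"tx": -0.005, "ty": 0, "tz": 0.3, "roll": 0}, {"tx": -0.005, "ty": 0, "tz": 0.6, "roll": 0}, {"tx": -0.005, "ty": 0, "tz": 0.85, "roll": 0}, {"tx": -0.005, "ty": 0, "tz": 1, "roll": 0}, {"tx": -0.005, "ty": 0, "tz": 1, "roll": 0}])

```text
t: 37.35
ee_pos: [571.3, -291.8, 36.6]
tcp_rot: [0.781, 0.624, -0.0, -0.001]
ft_force: [0.0, -0.6, 0.3]
gripper_width: 85.4
```

send_rows(rows=[{"tx": 0, "ty": 0, "tz": 0.15, "roll": 0}, {"tx": 0, "ty": 0, "tz": 0.25, "roll": 0}, {"tx": 0, "ty": 0, "tz": 0.31, "roll": 0}, {"tx": 0, "ty": 0, "tz": 0.31, "roll": 0}, {"tx": 0, "ty": 0, "tz": 0.31, "roll": 0}])

```text
t: 37.85
ee_pos: [571.7, -293.0, 6.5]
tcp_rot: [0.782, 0.624, 0.0, 0.0]
ft_force: [-0.2, -0.3, 0.5]
gripper_width: 85.4
```

send_rows(rows=[{"tx": 0, "ty": 0, "tz": 0, "roll": 0}, {"tx": 0, "ty": 0, "tz": 0, "roll": 0}, {"tx": 0, "ty": 0, "tz": 0, "roll": 0}, {"tx": 0, "ty": 0, "tz": 0, "roll": 0}, {"tx": 0, "ty": 0, "tz": 0, "roll": 0}], claw=0, newtons=80)

```text
t: 38.35
ee_pos: [572.3, -293.2, 7.3]
tcp_rot: [0.781, 0.624, 0.0, 0.001]
ft_force: [0.1, 0.1, 5.7]
gripper_width: 52.7
```

send_rows(rows=[{"tx": 0, "ty": 0, "tz": -0.2, "roll": 0}, {"tx": 0, "ty": 0, "tz": -0.5, "roll": 0}, {"tx": 0, "ty": 0, "tz": -0.8, "roll": 0}, {"tx": 0, "ty": 0, "tz": -1, "roll": 0}, {"tx": 0, "ty": 0, "tz": -1, "roll": 0}])

```text
t: 38.85
ee_pos: [573.0, -293.6, 109.1]
tcp_rot: [0.781, 0.624, 0.001, 0.002]
ft_force: [0.4, -1.5, -4.8]
gripper_width: 52.7
```

```bash
python3 - <<'E'
from hb import *
c=cap('wrist'); o=r.get_obs(); print(o['ee_pos'],o['gripper_width'],o['ft_force'].round(1)); 
nut(c,o['ee_pos'][2]+28)
tgt([577.5,-18.8,225])
E
```

```text
[ 571.99944242 -293.06031062  107.02991497] 52.669147959803354 [-0.2  0.4 -4.1]
nut [317. 322.] 11845 [ 573.5 -289.7] 41.5 corner angle mod60 47.2
tool shift [ 2.686 -0.551 -1.182]
```

send_rows(rows=[{"tx": 0, "ty": 0, "tz": -0.3, "roll": 0}, {"tx": 0, "ty": 0, "tz": -0.7, "roll": 0}, {"tx": 0, "ty": 0, "tz": -1, "roll": 0}])

```text
t: 39.2
ee_pos: [570.9, -292.5, 205.9]
tcp_rot: [0.781, 0.624, -0.001, -0.001]
ft_force: [0.6, 0.5, -4.6]
gripper_width: 53.2
```

send_rows(rows=[{"tx": 0.2, "ty": -0.05, "tz": -0.1, "roll": 0}, {"tx": 0.5, "ty": -0.1, "tz": -0.2, "roll": 0}, {"tx": 0.88, "ty": -0.18, "tz": -0.2, "roll": 0}])

```text
t: 39.5
ee_pos: [573.0, -203.8, 225.6]
tcp_rot: [0.782, 0.623, -0.001, 0.0]
ft_force: [1.0, 0.4, -3.8]
gripper_width: 52.7
```

send_rows(rows=[{"tx": 0.3, "ty": -0.05, "tz": 0, "roll": 0}, {"tx": 0.6, "ty": -0.1, "tz": 0, "roll": 0}, {"tx": 0.88, "ty": -0.18, "tz": 0, "roll": 0}])

```text
t: 39.8
ee_pos: [574.5, -111.4, 224.0]
tcp_rot: [0.781, 0.624, -0.001, -0.001]
ft_force: [0.2, 0.7, -4.6]
gripper_width: 52.4
```

send_rows(rows=[{"tx": 0.3, "ty": -0.05, "tz": 0, "roll": 0}, {"tx": 0.6, "ty": -0.1, "tz": 0, "roll": 0}, {"tx": 0.8, "ty": -0.15, "tz": 0, "roll": 0}, {"tx": 0.9, "ty": -0.18, "tz": 0, "roll": 0}, {"tx": 0.9, "ty": -0.18, "tz": 0, "roll": 0}, {"tx": 0.9, "ty": -0.18, "tz": 0, "roll": 0}, {"tx": 0.9, "ty": -0.18, "tz": 0, "roll": 0}])

```text
t: 40.5
ee_pos: [577.6, -23.5, 226.0]
tcp_rot: [0.782, 0.623, -0.001, 0.0]
ft_force: [0.1, -0.2, -4.6]
gripper_width: 52.8
```

```bash
python3 - <<'E'
from hb import *
c=cap('wrist'); o=r.get_obs(); print(o['ee_pos'],o['gripper_width'],o['ft_force'].round(1),o['q'].round(2)); 
hub(c,147)
tgt([577.3,-19.8,190])
E
```

```text
[577.68420572 -23.35010205 226.10388525] 52.75919027652032 [ 0.6  0.2 -4. ] [-0.08  0.36  0.04  1.7  -0.02  1.08 -0.26]
hub [315.9 214.9] [array([577.6, -18.4]), np.float64(28.6)]
tool shift [ 0.034 -0.012  0.361]
```

send_rows(rows=[{"tx": 0.035, "ty": -0.012, "tz": 0, "roll": 0}, {"tx": 0.035, "ty": -0.012, "tz": 0.1, "roll": 0}, {"tx": 0.035, "ty": -0.012, "tz": 0.2, "roll": 0}, {"tx": 0.035, "ty": -0.012, "tz": 0.3, "roll": 0}, {"tx": 0.035, "ty": -0.012, "tz": 0.3, "roll": 0}, {"tx": 0.035, "ty": -0.012, "tz": 0.3, "roll": 0}])

```text
t: 41.15
ee_pos: [577.1, -17.9, 195.8]
tcp_rot: [0.781, 0.624, -0.0, -0.0]
ft_force: [-0.1, 0.6, -4.5]
gripper_width: 52.6
```

```bash
python3 - <<'E'
from hb import *
c=cap('wrist'); o=r.get_obs(); print(o['ee_pos'],o['gripper_width'],o['ft_force'].round(1)); 
tgt([577.3,-19.8,178])
cv2.imwrite('pics/w9.png',cv2.resize(c['color'][220:420,200:440],None,fx=3,fy=3,interpolation=2)); print(pix(c,[[577.5,-18.8,184],[577.5,-18.8,184+17]]))
E
```

```text
[577.4923692  -17.87880196 196.32969474] 52.72389246930615 [ 0.8 -0.7 -3.6]
tool shift [-0.019  0.002  0.183]
[[319.39325328 292.25731611]
 [319.57870527 309.08769941]]
```

View pics/w9.png

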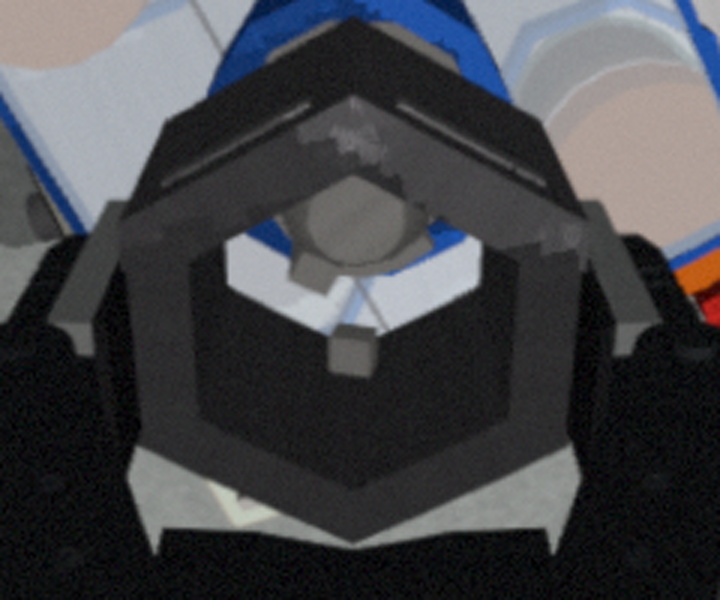

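send_rows(rows=[{"tx": -0.018, "ty": 0, "tz": 0, "roll": 0}, {"tx": -0.018, "ty": 0, "tz": 0.05, "roll": 0}, {"tx": -0.018, "ty": 0, "tz": 0.1, "roll": 0}, {"tx": -0.018, "ty": 0, "tz": 0.14, "roll": 0}, {"tx": -0.018, "ty": 0, "tz": 0.18, "roll": 0}, {"tx": -0.018, "ty": 0, "tz": 0.18, "roll": 0}])

```text
t: 41.8
ee_pos: [576.5, -19.5, 177.5]
tcp_rot: [0.781, 0.624, -0.001, -0.0]
ft_force: [0.0, 0.9, -4.7]
gripper_width: 52.4
```

send_rows(rows=[{"tx": 0, "ty": 0, "tz": 0.03, "roll": 0}, {"tx": 0, "ty": 0, "tz": 0.05, "roll": 0}, {"tx": 0, "ty": 0, "tz": 0.05, "roll": 0}])

```text
t: 42.1
ee_pos: [577.0, -19.6, 173.1]
tcp_rot: [0.781, 0.624, -0.0, 0.0]
ft_force: [0.4, -0.3, -4.1]
gripper_width: 52.4
```

send_rows(rows=[{"tx": 0, "ty": 0, "tz": 0.01, "roll": 0}, {"tx": 0, "ty": 0, "tz": 0.02, "roll": 0}, {"tx": 0, "ty": 0, "tz": 0.03, "roll": 0}, {"tx": 0, "ty": 0, "tz": 0.04, "roll": 0}, {"tx": 0, "ty": 0, "tz": 0.04, "roll": 0}])

```text
t: 42.6
ee_pos: [577.1, -19.6, 169.7]
tcp_rot: [0.781, 0.624, 0.0, 0.0]
ft_force: [-0.4, 0.4, -0.0]
gripper_width: 52.6
```

send_rows(rows=[{"tx": 0, "ty": 0, "tz": 0.01, "roll": -0.02}, {"tx": 0, "ty": 0, "tz": 0.015, "roll": -0.04}, {"tx": 0, "ty": 0, "tz": 0.015, "roll": -0.06}, {"tx": 0, "ty": 0, "tz": 0.015, "roll": -0.08}, {"tx": 0, "ty": 0, "tz": 0.015, "roll": -0.1}, {"tx": 0, "ty": 0, "tz": 0.015, "roll": -0.12}, {"tx": 0, "ty": 0, "tz": 0.015, "roll": -0.14}, {"tx": 0, "ty": 0, "tz": 0.015, "roll": -0.16}])

```text
t: 43.4
ee_pos: [578.3, -19.2, 169.5]
tcp_rot: [0.601, 0.799, 0.001, 0.001]
ft_force: [-1.0, 0.4, 7.7]
gripper_width: 52.8
```

```bash
cat > st.py <<'E'
from h import *
o=r.get_obs(); x=R.from_quat(o['tcp_rot']).as_matrix()[:,0]
print(o['ee_pos'].round(1),o['ft_force'].round(1),o['torque'].round(2),'w',round(o['gripper_width'],1),'yaw',np.degrees(np.arctan2(x[1],x[0])).round(1),'q7',o['q'][6].round(2),o['t'])
E
python3 st.py
```

```text
[578.3 -19.2 169.5] [-1.   0.4  7.7] [ 0.13  0.34 -0.15] w 52.8 yaw 106.1 q7 0.18 43.4
```

send_rows(rows=[{"tx": 0, "ty": 0, "tz": 0, "roll": -0.02}, {"tx": 0, "ty": 0, "tz": 0, "roll": -0.04}, {"tx": 0, "ty": 0, "tz": 0, "roll": -0.06}, {"tx": 0, "ty": 0, "tz": 0, "roll": -0.08}, {"tx": 0, "ty": 0, "tz": 0, "roll": -0.1}, {"tx": 0, "ty": 0, "tz": 0, "roll": -0.12}])

```text
t: 44.0
ee_pos: [578.4, -19.1, 169.4]
tcp_rot: [0.44, 0.898, 0.001, 0.002]
ft_force: [-0.3, 0.7, 7.0]
gripper_width: 52.6
```

```bash
python3 st.py
```

```text
[578.4 -19.1 169.4] [-0.3  0.7  7. ] [ 0.21  0.13 -0.1 ] w 52.6 yaw 127.8 q7 0.52 44.0
```

send_rows(rows=[{"tx": 0, "ty": 0, "tz": 0, "roll": -0.02}, {"tx": 0, "ty": 0, "tz": 0, "roll": -0.04}, {"tx": 0, "ty": 0, "tz": 0, "roll": -0.06}, {"tx": 0, "ty": 0, "tz": 0, "roll": -0.08}, {"tx": 0, "ty": 0, "tz": 0, "roll": -0.08}])

```text
t: 44.5
ee_pos: [577.6, -19.6, 168.0]
tcp_rot: [0.325, 0.946, 0.0, 0.001]
ft_force: [1.8, -0.1, -2.8]
gripper_width: 52.6
```

```bash
python3 st.py
```

```text
[577.6 -19.6 168. ] [ 1.8 -0.1 -2.8] [ 0.08 -0.44 -0.07] w 52.6 yaw 142.1 q7 0.74 44.5
```

send_rows(rows=[{"tx": 0, "ty": 0, "tz": 0.015, "roll": -0.01}, {"tx": 0, "ty": 0, "tz": 0.03, "roll": -0.02}, {"tx": 0, "ty": 0, "tz": 0.045, "roll": -0.02}, {"tx": 0, "ty": 0, "tz": 0.06, "roll": -0.02}, {"tx": 0, "ty": 0, "tz": 0.06, "roll": -0.02}])

```text
t: 45.0
ee_pos: [577.8, -19.2, 161.9]
tcp_rot: [0.296, 0.955, 0.001, 0.001]
ft_force: [6.4, 1.1, -3.8]
gripper_width: 53.0
```

```bash
python3 st.py
```

```text
[577.8 -19.2 161.9] [ 6.4  1.1 -3.8] [ 0.33 -1.41 -0.08] w 53.0 yaw 145.6 q7 0.79 45.0
```

send_rows(rows=[{"tx": 0, "ty": 0, "tz": 0.002, "roll": 0.02}, {"tx": 0, "ty": 0, "tz": 0.005, "roll": 0.04}, {"tx": 0, "ty": 0, "tz": 0.008, "roll": 0.06}, {"tx": 0, "ty": 0, "tz": 0.011, "roll": 0.08}, {"tx": 0, "ty": 0, "tz": 0.014, "roll": 0.1}, {"tx": 0, "ty": 0, "tz": 0.016, "roll": 0.12}])

```text
t: 45.6
ee_pos: [577.3, -19.3, 160.2]
tcp_rot: [0.471, 0.882, 0.0, 0.0]
ft_force: [3.7, 1.5, -2.5]
gripper_width: 52.3
```

```bash
python3 st.py
```

```text
[577.3 -19.3 160.2] [ 3.7  1.5 -2.5] [ 0.25 -0.83  0.01] w 52.3 yaw 123.8 q7 0.46 45.6
```

send_rows(rows=[{"tx": 0, "ty": 0, "tz": 0.003, "roll": 0.02}, {"tx": 0, "ty": 0, "tz": 0.006, "roll": 0.04}, {"tx": 0, "ty": 0, "tz": 0.009, "roll": 0.06}, {"tx": 0, "ty": 0, "tz": 0.012, "roll": 0.08}, {"tx": 0, "ty": 0, "tz": 0.014, "roll": 0.1}, {"tx": 0, "ty": 0, "tz": 0.017, "roll": 0.12}])

```text
t: 46.2
ee_pos: [576.7, -19.4, 158.5]
tcp_rot: [0.628, 0.778, -0.0, -0.0]
ft_force: [1.3, 0.9, 0.1]
gripper_width: 52.6
```

```bash
python3 st.py
```

```text
[576.7 -19.4 158.5] [1.3 0.9 0.1] [ 0.2  -0.41 -0.  ] w 52.6 yaw 102.2 q7 0.12 46.2
```

send_rows(rows=[{"tx": 0, "ty": 0, "tz": 0.003, "roll": 0.02}, {"tx": 0, "ty": 0, "tz": 0.006, "roll": 0.04}, {"tx": 0, "ty": 0, "tz": 0.009, "roll": 0.06}, {"tx": 0, "ty": 0, "tz": 0.012, "roll": 0.08}, {"tx": 0, "ty": 0, "tz": 0.014, "roll": 0.1}, {"tx": 0, "ty": 0, "tz": 0.017, "roll": 0.12}])

```text
t: 46.8
ee_pos: [576.4, -19.2, 156.8]
tcp_rot: [0.762, 0.647, -0.0, -0.0]
ft_force: [0.4, 0.7, 1.2]
gripper_width: 52.7
```

```bash
python3 st.py
```

```text
[576.4 -19.2 156.8] [0.4 0.7 1.2] [ 0.25 -0.15 -0.01] w 52.7 yaw 80.7 q7 -0.21 46.8
```

send_rows(rows=[{"tx": 0, "ty": 0, "tz": 0.003, "roll": 0.02}, {"tx": 0, "ty": 0, "tz": 0.006, "roll": 0.04}, {"tx": 0, "ty": 0, "tz": 0.009, "roll": 0.06}, {"tx": 0, "ty": 0, "tz": 0.012, "roll": 0.08}, {"tx": 0, "ty": 0, "tz": 0.014, "roll": 0.1}])

```text
t: 47.3
ee_pos: [576.3, -19.0, 155.4]
tcp_rot: [0.854, 0.52, -0.0, -0.001]
ft_force: [-0.6, 2.3, 1.0]
gripper_width: 53.0
```

```bash
python3 st.py
```

```text
[576.3 -19.  155.4] [-0.6  2.3  1. ] [ 0.4  -0.08  0.  ] w 53.0 yaw 62.7 q7 -0.49 47.3
```

send_rows(rows=[{"tx": 0, "ty": 0, "tz": 0.003, "roll": 0.02}, {"tx": 0, "ty": 0, "tz": 0.006, "roll": 0.04}, {"tx": 0, "ty": 0, "tz": 0.006, "roll": 0.04}])

```text
t: 47.6
ee_pos: [576.4, -19.1, 154.8]
tcp_rot: [0.885, 0.466, -0.0, -0.0]
ft_force: [-1.3, 2.1, 1.7]
gripper_width: 52.7
```

```bash
python3 st.py
```

```text
[576.4 -19.1 154.8] [-1.3  2.1  1.7] [0.37 0.09 0.02] w 52.7 yaw 55.6 q7 -0.59 47.6
```

send_rows(rows=[{"tx": 0, "ty": 0, "tz": 0.004, "roll": 0.02}, {"tx": 0, "ty": 0, "tz": 0.006, "roll": 0.035}, {"tx": 0, "ty": 0, "tz": 0.006, "roll": 0.035}])

```text
t: 47.9
ee_pos: [576.6, -19.3, 154.3]
tcp_rot: [0.909, 0.418, -0.0, -0.0]
ft_force: [-0.7, 1.1, 2.8]
gripper_width: 52.9
```

```bash
python3 st.py
```

```text
[576.6 -19.3 154.3] [-0.7  1.1  2.8] [ 0.29  0.07 -0.03] w 52.9 yaw 49.4 q7 -0.69 47.9
```

send_rows(rows=[{"tx": 0, "ty": 0, "tz": 0.004, "roll": 0.02}, {"tx": 0, "ty": 0, "tz": 0.006, "roll": 0.03}, {"tx": 0, "ty": 0, "tz": 0.006, "roll": 0.03}])

```text
t: 48.2
ee_pos: [577.1, -19.6, 154.3]
tcp_rot: [0.927, 0.375, 0.0, 0.0]
ft_force: [0.1, 1.2, 6.9]
gripper_width: 52.6
```

```bash
python3 st.py
```

```text
[577.1 -19.6 154.3] [0.1 1.2 6.9] [ 0.26  0.19 -0.22] w 52.6 yaw 44.0 q7 -0.77 48.2
```

send_rows(rows=[{"tx": 0, "ty": 0, "tz": -0.01, "roll": 0}, {"tx": 0, "ty": 0, "tz": -0.01, "roll": 0}, {"tx": 0, "ty": 0, "tz": -0.01, "roll": 0}, {"tx": 0, "ty": 0, "tz": -0.01, "roll": 0}, {"tx": 0, "ty": 0, "tz": -0.2, "roll": 0}, {"tx": 0, "ty": 0, "tz": -0.5, "roll": 0}, {"tx": 0, "ty": 0, "tz": -0.9, "roll": 0}, {"tx": 0, "ty": 0, "tz": -1, "roll": 0}], claw=1)

```text
t: 49.0
ee_pos: [578.8, -19.8, 257.7]
tcp_rot: [0.927, 0.374, 0.003, 0.001]
ft_force: [1.4, 0.1, 0.9]
gripper_width: 85.5
```

```bash
python3 - <<'E'
from hb import *
c=cap('wrist'); print(r.get_obs()['ee_pos'].round(1)); cv2.imwrite('pics/w10.png',c['color']); nut(c,183)
P=cloud(c); m=(np.hypot(P[...,0]-577.5,P[...,1]+18.8)<31)&(P[...,2]>160); print('nut/stud z pct',np.nanpercentile(P[m][:,2],[10,50,90]).round(1))
from m import caps
[print(x) for x in caps(c,112)]
s=cap('side'); P=cloud(s); m=(np.hypot(P[...,0]-577.5,P[...,1]+18.8)<31)&(P[...,2]>150); print(np.nanpercentile(P[m][:,2],[10,50,90,99]).round(1)); cv2.imwrite('pics/s10.png',cv2.resize(s['color'][150:330,220:460],None,fx=3,fy=3))
E
```

```text
[578.8 -19.7 257.5]
nut [315. 247.] 3591 [577.8 -18.6] 31.2 corner angle mod60 43.6
nut [313. 247.] 626 [578.3 -17.6] 11.4 corner angle mod60 8.5
nut/stud z pct [182.1 346.6 359.6]
(array([309.8, 110.3]), array([634.2,  44.2]), np.float64(15.5), array([634.3,  44.4]), 23.1)
(array([428.6, 207.4]), array([643.4, -65.3]), np.float64(23.1), array([643.4, -65.5]), 27.2)
(array([205.6, 228.4]), array([512.8,  38.1]), np.float64(16.0), array([512.6,  38.2]), 23.7)
[159.7 179.9 431.4 577.9]
```

View pics/w10.png

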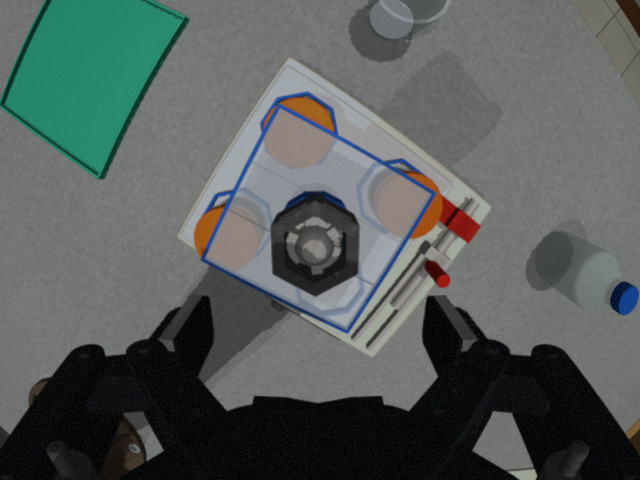

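View pics/s10.png

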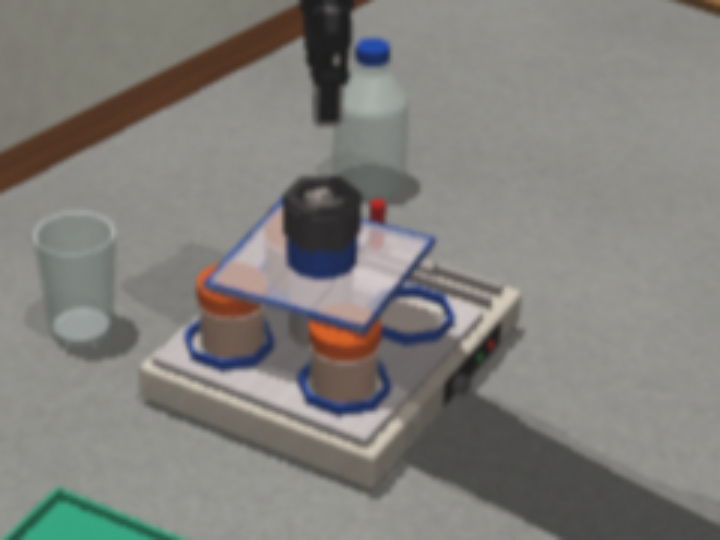

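```bash
python3 -c "
from plant import r
print(r.close_job())"
```

```text
the job is handed in; nothing more can be done
None
```

The shaker is ready to run, and I handed the job in at about 49 s of the 210 s allowed. The interface gave no verdict.

- **Lock bolt:** I slid it about 52 mm until it stopped hard (17–18 N). The picture shows its end right through the red keeper.
- **Jars:** Only three were there. Each stands upright in its own pocket, with cap tops at 112 mm. The tray is empty.
- **Plate:** It lies on the shoulder, with the hub centred on the stud to about 1 mm.
- **Nut:** It rested on the lands first. I turned it back about 65–68° anticlockwise and it dropped in. I then turned it about 101° clockwise until it stopped sinking, with its centre at about 165 mm and the upward force rising by about 8 N. The last pictures show it flush on the blue hub.

The last pictures show the arm clear above the shaker and the bottle and beaker standing. I did not look at the dishes again after the jars were placed, though I worked well clear of them.

One check failed along the way: reading the stud's tip from the depth image gave nothing usable. I used the centre of the pockets instead, and the tip's position in the picture later agreed with it.

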